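# Load the denture-flask press nest with spacers unhooked from the keyhole panel

## Task

Make up the flask in the press nest: first clear the wooden blank out of the pocket and lay it flat in the steel tray. Set the brass flask body fully down in the empty pocket, take every aluminium spacer plate off its keyhole screw on the sloping panel and stack them flat and square on the body, and close the stack with the brass lid, handle up. Leave the other things on the bench where they are.

Things in the scene. Friction and masses are not known exactly. Their poses are not given: they have to be found in the camera images.
- nest_floor (a point): Centre of the press nest's pocket floor, 10 mm above the bench; z up. Fixed steel base 130 x 104 mm with four corner angles forming an open-topped pocket, 84 mm along x by 56 mm along y. The angles stand straight to 50 mm above the floor, then flare outwards to 60 mm. Between them are finger gaps, 68 mm long in the long sides, 28 mm in the short sides.
- panel: Blue storage panel, 410 mm wide (y), fixed, sloping at 40 degrees: rising towards the robot, its face up and away from it. Origin: middle of its low edge, on the bench; x level, away from the robot, z up. Up the slope is (-0.766, 0, 0.643), off it (0.643, 0, 0.766). Under each screw a wooden pad 32 mm wide, 74 mm up the slope, 14 mm proud of the panel; a hung plate lies on it, sides free.
- screw0 (a point): Foot of the first (most +y) of the panel's four screws (105 mm apart along y): the point on its axis on the face of its pad; axes as the panel's. The screw stands square to the slope: a neck 5 mm thick and 10 mm long, then a head 14 mm across and 4 mm thick, 14 mm in all above the pad.
- screw1 (a point): Foot of the second of the panel's four screws (105 mm apart along y): the point on its axis on the face of its pad; axes as the panel's. The screw stands square to the slope: a neck 5 mm thick and 10 mm long, then a head 14 mm across and 4 mm thick, 14 mm in all above the pad.
- screw2 (a point): Foot of the third of the panel's four screws (105 mm apart along y): the point on its axis on the face of its pad; axes as the panel's. The screw stands square to the slope: a neck 5 mm thick and 10 mm long, then a head 14 mm across and 4 mm thick, 14 mm in all above the pad.
- screw3 (a point): Foot of the last (most -y) of the panel's four screws (105 mm apart along y): the point on its axis on the face of its pad; axes as the panel's. The screw stands square to the slope: a neck 5 mm thick and 10 mm long, then a head 14 mm across and 4 mm thick, 14 mm in all above the pad.
- spacer0_center (a point): Centre of an aluminium plate 80 (x) x 52 (y) x 7 mm (z), 80 g, hung on the first screw (screw0) or absent; x up the slope, z off it. Through keyhole: a 20 x 20 mm hole centred at x = -4, y = 0, that passes the head; from it a slot 8 mm wide, x = 6 to 20, that does not. The neck sits at x = 17: move the plate 21 mm up the slope, then off square to it. All alike; either face may lie up.
- spacer1_center (a point): Centre of an aluminium plate 80 (x) x 52 (y) x 7 mm (z), 80 g, hung on the second screw (screw1) or absent; x up the slope, z off it. Through keyhole: a 20 x 20 mm hole centred at x = -4, y = 0, that passes the head; from it a slot 8 mm wide, x = 6 to 20, that does not. The neck sits at x = 17: move the plate 21 mm up the slope, then off square to it. All alike; either face may lie up.
- spacer2_center (a point): Centre of an aluminium plate 80 (x) x 52 (y) x 7 mm (z), 80 g, hung on the third screw (screw2) or absent; x up the slope, z off it. Through keyhole: a 20 x 20 mm hole centred at x = -4, y = 0, that passes the head; from it a slot 8 mm wide, x = 6 to 20, that does not. The neck sits at x = 17: move the plate 21 mm up the slope, then off square to it. All alike; either face may lie up.
- spacer3_center (a point): Centre of an aluminium plate 80 (x) x 52 (y) x 7 mm (z), 80 g, hung on the last screw (screw3) or absent; x up the slope, z off it. Through keyhole: a 20 x 20 mm hole centred at x = -4, y = 0, that passes the head; from it a slot 8 mm wide, x = 6 to 20, that does not. The neck sits at x = 17: move the plate 21 mm up the slope, then off square to it. All alike; either face may lie up.
- blank_center (a point): The blank, a plain wooden block 80 mm (x) x 52 mm (y) x 34 mm (z), 110 g, parked at the start in the pocket of the nest. The point is its centre, 17 mm above its underside; z is up.
- tray_in (a point): Centre of the inner floor (5 mm above the bench) of a shallow steel tray fixed to the bench, inside 120 mm (x) by 90 mm (y), rim 16 mm above the bench; z is up.
- flask_body_center (a point): The flask body, a plain brass block 80 mm (x) x 52 mm (y) x 18 mm (z), 450 g, with a plaster inlay and pink arch flush in its top, standing on the bench. The point is its centre, 9 mm above its underside; z is up.
- flask_lid_center (a point): The flask lid: a brass slab 80 mm (x) x 52 mm (y) x 10 mm with a bar handle on its middle, 40 mm along x, 16 mm along y, rising 26 mm above the slab (36 mm in all), 350 g, standing on the bench. The point is half-way up the whole, on its axis, 18 mm above its underside; z is up.
- cast: Bystander: round plaster dental cast, 56 mm across; its origin is at its underside centre or on its axis. To be left alone.
- wax_spatula: Bystander: wax spatula, 170 mm; its origin is at its underside centre or on its axis. To be left alone.
- bench_brush: Bystander: bench brush, 180 mm; its origin is at its underside centre or on its axis. To be left alone.
- mixing_bowl: Bystander: green mixing bowl, 110 mm across; its origin is at its underside centre or on its axis. To be left alone.
- monomer_bottle: Bystander: amber bottle, 110 mm tall; its origin is at its underside centre or on its axis. To be left alone.
- powder_jar: Bystander: white jar, 75 mm tall; its origin is at its underside centre or on its axis. To be left alone.
- tool_cup: Bystander: steel cup, 80 mm tall; its origin is at its underside centre or on its axis. To be left alone.

How it is judged (in metres and radians):
On the way, in this order (a step that is already met when the one before it is completed fails the run):
1. the wooden blank stands flat in the tray (horizontal distance between blank_center and tray_in below 0.032 m and angle between the z axis of blank_center and the z axis of tray_in, either way round below 0.06 rad and z of blank_center in the frame of tray_in below 0.022 m), for 0.2 s.
2. the flask body is seated in the empty pocket (horizontal distance between flask_body_center and nest_floor below 0.006 m and angle between the x axis of flask_body_center and the x axis of nest_floor, either way round below 0.12 rad and angle between the z axis of flask_body_center and the z axis of nest_floor, either way round below 0.06 rad and angle between flask_body_center's own z axis and vertical below 0.06 rad and z of flask_body_center in the frame of nest_floor below 0.013 m), for 0.2 s.
3. every spacer that was on the panel lies flat in the pocket on the body (all of step 2 and horizontal distance between each of spacer0_center, spacer1_center, spacer2_center, spacer3_center and nest_floor below 0.006 m and angle between the x axis of each of spacer0_center, spacer1_center, spacer2_center, spacer3_center and the x axis of nest_floor, either way round below 0.12 rad and angle between the z axis of each of spacer0_center, spacer1_center, spacer2_center, spacer3_center and the z axis of nest_floor, either way round below 0.06 rad and z of spacer0_center in the frame of nest_floor between 0.018 and 0.048 m and z of spacer1_center in the frame of nest_floor between 0.018 and 0.048 m and z of spacer2_center in the frame of nest_floor between 0.018 and 0.048 m and z of spacer3_center in the frame of nest_floor between 0.018 and 0.048 m), for 0.2 s.
At the end, for the whole second after the job is handed in: Blank lying flat in the tray, its centre within 32 mm of the tray's; flask body on the pocket floor, all present spacers on it and the lid, handle up, on top of them; each within 6 mm of the pocket's centre line, within 0.06 rad of level and 0.12 rad of square with the pocket, and at rest (all of step 1 and all of step 3 and horizontal distance between flask_lid_center and nest_floor below 0.006 m and angle between the x axis of flask_lid_center and the x axis of nest_floor, either way round below 0.12 rad and angle between the z axis of flask_lid_center and the z axis of nest_floor, either way round below 0.06 rad and angle between flask_lid_center's own z axis and vertical below 0.06 rad and z of flask_lid_center in the frame of nest_floor between 0.054 and 0.067 m and linear speed of each of flask_body, flask_lid, spacer0, spacer1, spacer2, spacer3, blank below 0.02 m/s); the robot touches nothing.
It fails at once if a bystander is shoved more than 5 cm (distance of any of cast, wax_spatula, bench_brush, mixing_bowl, monomer_bottle, powder_jar, tool_cup from where it was at the start of the episode above 0.05 m).
Of spacer0, spacer1, spacer2, spacer3 only 3 to 4 are there at a start; the rules pass over those that are not, and their reading is None.
At some moment in a run one of flask_body, flask_lid may be knocked a few centimetres aside while the robot is not near it.
Once in a run the grip may slacken for a moment while it holds something.
It also fails if it takes over 210 s, if anything falls off the work surface, if the arm or the gripper's body presses on something with over 40 N, if the wrist force passes 120 N, or if a joint passes its speed limit or range.

## Robot

A 7-joint arm with a two-finger parallel gripper is mounted at the origin on the work surface. World frame = base frame: x ahead of the robot, y to its left, z up, the work surface at z = 0. Lengths are in mm, angles in rad, forces in N, time in s.
With the tool pointing down it reaches from about 400 to 875 mm from the base axis. Payload 4.4 kg.
Tool frame: the origin (TCP) lies at the very end of the fingers, on their centre line; the grasp point (between the pads) lies 19 mm behind it; z points along the fingers, y is the line along which they close (so a half turn about z gives the same grasp; the last joint's range is limited). The gripper opens to 85 mm and grips with 20 to 120 N. Pads are 22 mm wide; open, the fingers measure 114 mm over their backs; the gripper's body (76 mm by 85 mm) begins 54 mm behind the grasp point. The pads swing forward as they close: fully open they stand 13 mm farther back than shut.
Start: joints at [-0.066, 0.628, 0.038, 1.517, -0.027, 0.996, -0.02], TCP at [650.014, 0.028, 197.713] pointing down, gripper open.
Joint ranges: [-3.06, 3.06], [-0.37, 2.12], [-1.25, 1.32], [0.18, 2.47], [-1.1, 4.24], [0.23, 1.98], [-2.94, 2.94]. Speed limits (rad/s): [2.57, 2.57, 3.14, 3.14, 3.14, 3.14, 3.14].

## Interface

Orientations are given as [roll, pitch, yaw] about the fixed x, y, z axes, in that order (R = Rz(yaw) Ry(pitch) Rx(roll)).
In Python, from cell import ctrl gives the robot as it stands.
- The arm moves only by the tool step_arm, never from a script. Its argument "series" is a list that holds one entry, the list of rows, each a list of 7 numbers: the turn, a rotation vector about the tool's x, y, z as a fraction of full scale, then the shift along the tool's x, y, z as a fraction of full scale, then the closure, from 0 (fully open) to 1 (shut). In form: [[[ax, ay, az, tx, ty, tz, gripper], ...]]. A call has 1 to 12 rows; each row shifts and turns the commanded pose from where the row before left it, along the tool's axes as they then stand; what a row does not reach is not made up. Full scale, the value 1, is 150 mm for a shift and 45 degrees for a turn. A row lasts 1/10 s, in which the tool goes at most 50 mm and 8.59 degrees, less where a joint would pass 70% of its speed; a pose out of reach is approached as far as the arm can. A call with a number of a shift or a turn outside -1 to 1 is refused whole. A call with a gripper value outside its range is refused whole. The fingers move at their own pace and stop on an object; the grip force is fixed at half the most. Time passes only in rows, so rows that do not move let the fingers close. It gives the time, the measured TCP pose, the force, the opening and the grip force at its end, in the units of the state.
- ctrl.read_state(): the state, without advancing time (a new reading comes with each control period).
- ctrl.get_image(name): name is "scene" or "side" or "wrist"; returns a dict with "img" (480x640x3 uint8, red, green, blue), "fx", "fy", "cx", "cy" (pixels), "dist" ([k1, k2, p1, p2, k3] as OpenCV has them; the pictures are not rectified), "R" (3x3) and "t" (3): a world point X has camera coordinates R X + t. Camera axes: x right, y down, z forward; pixel columns grow to the right and rows downward; lengths in mm; the calibration is good to about 2 mm. A picture is of the moment at which its call begins. There is no depth.
- ctrl.finish_job(): hands the job in; it is judged then, once.
Trained networks look in a picture, given as the dict that the camera call returned (one of the last four; its "shot" number tells which), for a name from the list of things; names that differ only in an ending like _2 or _b are one class to them, and where a whole thing is asked for, a point or a joint stands for the part that bears it (a point fixed in the world has none). Each returns a list of dicts, best first, with "score" (0 to 1); they miss things now and then, are a little off and sometimes report something else, mostly with a low value. They report only what shows in the picture. A call takes as long as a camera call.
- ctrl.recognise(picture, thing): "centre" ([column, row] in pixels, amid what is visible of it).
The state is a dict: "clock": time; "qpos": joint angles; "qd": joint speeds; "tau": joint torques, N m; "eef_pos": TCP position; "tool_rot": TCP orientation; "force": force on the tool from outside, world axes, zero at the start; "torque": the same for the moment, N m; "width": finger opening in mm; "gripper_force": force on a finger pad.
Only numpy, scipy, OpenCV 4.12 (cv2) and the standard library are available. Lean on these libraries where they do the work, as an engineer would, in place of code of your own. Each camera call takes 0.05 s, during which the arm holds its last target. There are 200 camera calls.

## Working session

There is one attempt and no reset: what is moved stays moved. The work goes in short steps, Python scripts to look and compute and a tool call to move; the robot and the scene stay as the last step left them, time stands still between calls to the robot, and variables do not carry over. Pictures are saved under pics/ and viewed, at most 14 in all, crops included, and the job is handed in when it is done.

Besides the shell and the picture viewer there is one more tool, called after "Request:" in YAML: its name, and indented under it one key for each argument. step_arm: Moves the arm, as the interface text tells. Shift numbers are shares of 150 mm and turn numbers shares of 45 degrees, none past 1 either way. Its arguments: {"type":"object","properties":{"series":{"type":"array","items":{"type":"array","items":{"type":"array","items":{"type":"number","minimum":-1,"maximum":1}}}}},"required":["series"]}

```bash
ls; mkdir -p pics; cat > h.py <<'E'
import numpy as np, cv2
from cell import ctrl
from scipy.spatial.transform import Rotation as Rn
def K(p): return np.array([[p['fx'],0,p['cx']],[0,p['fy'],p['cy']],[0,0,1.]])
def ray(p,uv):
    n=cv2.undistortPoints(np.array([[uv]],float),K(p),np.array(p['dist'],float)).ravel()
    R=np.array(p['R']);t=np.array(p['t']).ravel()
    return -R.T@t, R.T@np.array([n[0],n[1],1.])
def atz(p,uv,z):
    c,d=ray(p,uv); return c+d*(z-c[2])/d[2]
def tri(obs):
    A=np.zeros((3,3));b=np.zeros(3)
    for p,uv in obs:
        c,d=ray(p,uv);d=d/np.linalg.norm(d);M=np.eye(3)-np.outer(d,d);A+=M;b+=M@c
    return np.linalg.solve(A,b)
def proj(p,X):
    R=np.array(p['R']);return cv2.projectPoints(np.atleast_2d(np.array(X,float)),cv2.Rodrigues(R)[0],np.array(p['t'],float).ravel(),K(p),np.array(p['dist'],float))[0].reshape(-1,2)
def save(p,n): cv2.imwrite(f'pics/{n}.png',cv2.cvtColor(p['img'],cv2.COLOR_RGB2BGR))
E
python3 - <<'E'
from h import *
np.set_printoptions(precision=1,suppress=True)
P={n:ctrl.get_image(n) for n in('scene','side','wrist')}
for n in P: save(P[n],n+'0')
for th in ['nest_floor','panel','screw0','spacer0_center','spacer1_center','spacer2_center','spacer3_center','blank_center','tray_in','flask_body_center','flask_lid_center','cast','wax_spatula','bench_brush','mixing_bowl','monomer_bottle','powder_jar','tool_cup']:
    print(th,{n:[(np.round(d['centre']).tolist(),round(d['score'],2)) for d in ctrl.recognise(P[n],th)[:5]] for n in P})
s=ctrl.read_state();print(s['eef_pos'],s['tool_rot'],s['width'],s['clock'])
E
```

```text
pics
nest_floor {'scene': [([186.0, 307.0], 0.74)], 'side': [([353.0, 356.0], 0.81), ([319.0, 276.0], 0.33), ([380.0, 286.0], 0.29)], 'wrist': [([115.0, 458.0], 0.72)]}
panel {'scene': [([281.0, 229.0], 0.56)], 'side': [([277.0, 261.0], 0.59)], 'wrist': [([77.0, 147.0], 0.86)]}
screw0 {'scene': [([281.0, 232.0], 0.56), ([272.0, 332.0], 0.31)], 'side': [([280.0, 261.0], 0.86), ([316.0, 276.0], 0.48)], 'wrist': [([76.0, 150.0], 0.77)]}
spacer0_center {'scene': [], 'side': [([262.0, 217.0], 0.58), ([325.0, 405.0], 0.3)], 'wrist': []}
spacer1_center {'scene': [([384.0, 267.0], 0.35)], 'side': [([382.0, 287.0], 0.74)], 'wrist': []}
spacer2_center {'scene': [([298.0, 223.0], 0.81)], 'side': [([210.0, 214.0], 0.54), ([299.0, 255.0], 0.46)], 'wrist': [([82.0, 180.0], 0.91), ([116.0, 455.0], 0.46)]}
spacer3_center {'scene': [([260.0, 249.0], 0.92)], 'side': [([318.0, 278.0], 0.79)], 'wrist': [([111.0, 301.0], 0.77)]}
blank_center {'scene': [([280.0, 232.0], 0.69), ([178.0, 298.0], 0.58)], 'side': [([354.0, 344.0], 0.91), ([349.0, 356.0], 0.33)], 'wrist': [([123.0, 457.0], 0.48), ([75.0, 149.0
[... 618 characters left out ...]
]}
bench_brush {'scene': [([419.0, 135.0], 0.62), ([294.0, 231.0], 0.59), ([383.0, 266.0], 0.32)], 'side': [([210.0, 191.0], 0.66), ([322.0, 405.0], 0.48)], 'wrist': []}
mixing_bowl {'scene': [([217.0, 394.0], 0.67)], 'side': [([444.0, 313.0], 0.86)], 'wrist': []}
monomer_bottle {'scene': [([471.0, 243.0], 0.7)], 'side': [([318.0, 176.0], 0.92), ([211.0, 193.0], 0.46), ([348.0, 244.0], 0.41)], 'wrist': []}
powder_jar {'scene': [([323.0, 366.0], 0.65)], 'side': [([412.0, 254.0], 0.55)], 'wrist': [([430.0, 294.0], 0.76), ([78.0, 149.0], 0.69)]}
tool_cup {'scene': [([374.0, 150.0], 0.73)], 'side': [([210.0, 212.0], 0.56)], 'wrist': []}
[650.    0.  197.7] [-3.1 -0.   1.6] 85.03374152199626 2.85
```

View pics/scene0.png

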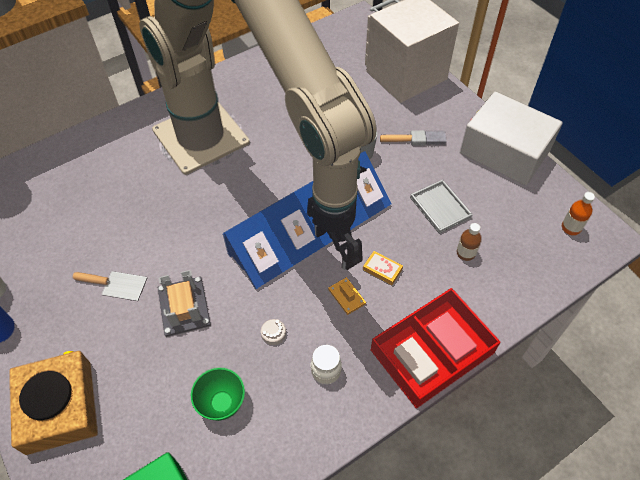

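View pics/side0.png

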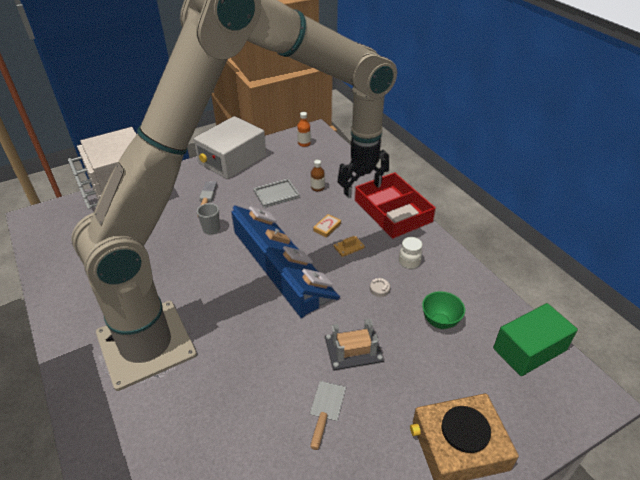

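View pics/wrist0.png

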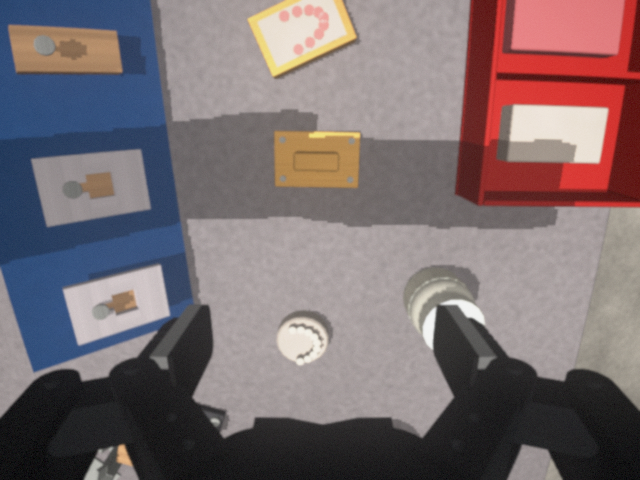

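Four screws: plates hang on 0, 2 and 3, and screw 1 (side 278,236; wrist 70,48) is empty. The blank is in the nest (scene 183,300), the tray at (442,206), the lid at (347,296) and the body at (383,266).

```bash
python3 - <<'E'
from h import *
np.set_printoptions(precision=1,suppress=True)
P={n:ctrl.get_image(n) for n in('scene','side','wrist')}
for n in P: print(n,ray(P[n],(320,240)))
s,d,w=P['scene'],P['side'],P['wrist']
T=lambda *o:print(tri(o))
print('body',tri([(s,(383,266)),(d,(327,224))]),[atz(w,u,18)[:2] for u in((249,18),(275,75),(356,39))])
print('lid',[atz(w,u,10)[:2] for u in((275,131),(359,132),(358,188),(275,186))],atz(w,(316,160),36))
print('tray',tri([(s,(441,206)),(d,(276,192))]))
print('nest floor/blank',tri([(s,(183,300)),(d,(354,344))]))
print('low edge',[atz(w,u,0)[:2] for u in((155,0),(170,122),(195,305))])
print('s3 head',tri([(w,(101,311)),(s,(261,250))]),tri([(w,(101,311)),(d,(318,278))]))
print('s2 head',tri([(w,(73,188)),(d,(297,256))]))
print('cast',atz(w,(302,338),15)); print('jar',atz(s,(323,366),40),'bowl',atz(s,(217,394),30),'bottle',tri([(s,(471,243)),(d,(318,176))]))
print('cup',atz(d,(209,218),40),'tray corner',[atz(s,u,16)[:2] for u in((411,193),(440,182),(471,214),(440,231))])
for n,v in (('scene',s),('side',d)):
  x0,y0,x1,y1=(130,250,240,350) if n=='scene' else (300,300,410,390)
  c=v['img'][y0:y1,x0:x1]; cv2.imwrite(f'pics/n_{n}.png',cv2.cvtColor(cv2.resize(c,None,fx=5,fy=5,interpolation=cv2.INTER_CUBIC),cv2.COLOR_RGB2BGR))
st=ctrl.read_state();print(Rn.from_euler('xyz',st['tool_rot']).as_matrix())
E
```

```text
scene (array([1170.9, -370.6, 1230.9]), array([-0.5,  0.3, -0.8]))
side (array([ -15.6, -942.7, 1129.4]), array([ 0.4,  0.6, -0.7]))
wrist (array([650.2,  72.3, 372.9]), array([-0. , -0.3, -1. ]))
body [631.2 155.1  15.6] [array([588.2, 163.2]), array([609., 117.]), array([679.2, 146.2])]
lid [array([606.6,  69.3]), array([684.2,  68.4]), array([684.5,  16.3]), array([605. ,  18.3])] [644.8  44.9  36. ]
tray [568.  388.8   9.2]
nest floor/blank [ 453.7 -280.1   24.6]
low edge [array([501., 185.]), array([505.4,  78.6]), array([ 511.6, -112.4])]
s3 head [465.8 -76.4  83.8] [459.8 -82.   79.5]
s2 head [452.6  25.1  75.6]
cast [ 628.5 -143.5   15. ]
jar [ 767.3 -107.4   40. ] bowl [ 692.4 -320.6   30. ] bottle [711.1 351.8  47.7]
cup [310.8 341.4  40. ] tray corner [array([497.8, 345.8]), array([511.8, 430.6]), array([634.3, 428. ]), array([630.3, 330.5])]
[[ 0.  1. -0.]
 [ 1. -0.  0.]
 [ 0. -0. -1.]]
```

```bash
python3 -c "
import cv2,numpy as np
a=cv2.imread('pics/n_scene.png');b=cv2.imread('pics/n_side.png');b=cv2.resize(b,(550,450))
a=cv2.resize(a,(400,364));b=cv2.resize(b,(400,327));o=np.zeros((364,800,3),np.uint8);o[:,:400]=a;o[:327,400:]=b;cv2.imwrite('pics/nest.png',o)"
```

```text
(no output)
```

View pics/nest.png

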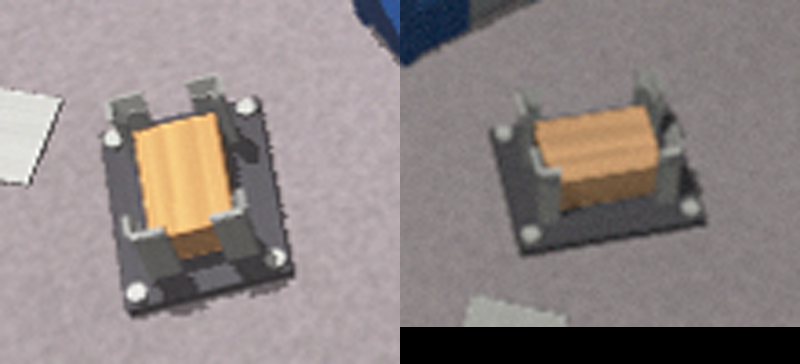

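Nest base corners show in the left crop (103,145), (262,100), (292,275), (130,315): a small yaw off the world axes. I'll go above it with the wrist camera.

Request:
step_arm:
  series:
    - [[0,0,0,-0.267,-0.187,-0.03,0],[0,0,0,-0.267,-0.187,-0.03,0],[0,0,0,-0.267,-0.187,-0.03,0],[0,0,0,-0.267,-0.187,-0.03,0],[0,0,0,-0.267,-0.187,-0.03,0],[0,0,0,-0.267,-0.187,-0.03,0],[0,0,0,-0.267,-0.187,-0.03,0],[0,0,0.18,0,0,0,0],[0,0,0.18,0,0,0,0],[0,0,0.18,0,0,0,0],[0,0,0.18,0,0,0,0],[0,0,0.18,0,0,0,0]]

```text
clock: 4.2
eef_pos: [453.7, -280.4, 229.4]
tool_rot: [3.141, -0.0, 0.858]
force: [-0.4, -0.4, 0.7]
width: 85.5
gripper_force: 0.0
```

Request:
step_arm:
  series:
    - [[0,0,0.18,0,0,0,0],[0,0,0.18,0,0,0,0],[0,0,0.18,0,0,0,0],[0,0,0.18,0,0,0,0],[0,0,0.18,0,0,0,0],[0,0,0.18,0,0,0,0],[0,0,0.02,0,0,0,0],[0,0,0,0,0,0,0]]

```text
clock: 5.0
eef_pos: [453.8, -280.2, 229.2]
tool_rot: [3.142, -0.0, 0.003]
force: [-0.4, -0.2, -0.1]
width: 85.4
gripper_force: 0.0
```

```bash
cat >> h.py <<'E'
def st():
    s=ctrl.read_state(); R=Rn.from_euler('xyz',s['tool_rot']).as_matrix()
    print('t',round(s['clock'],1),'pos',np.round(s['eef_pos'],1),'w',round(s['width'],1),'gf',round(s['gripper_force'],1),'F',np.round(s['force'],1),'q',np.round(s['qpos'],2)); return s,R
def go(pos,xaxis=None,zaxis=(0,0,-1)):
    """print the turn (tool axes, /45deg) and the shift in the tool frame BEFORE the turn and AFTER it (/150)"""
    s,R=st(); D=np.array(pos,float)-s['eef_pos']; R2=R
    if xaxis is not None:
        z=np.array(zaxis,float);z/=np.linalg.norm(z);x=np.array(xaxis,float);x-=z*(x@z);x/=np.linalg.norm(x)
        R2=np.c_[x,np.cross(z,x),z]
    rv=Rn.from_matrix(R.T@R2).as_rotvec()/np.radians(45)
    print('turn',np.round(rv,3),'shift(now axes)',np.round(R.T@D/150,3),'shift(after turn)',np.round(R2.T@D/150,3),'mm',np.round(D,1))
E
python3 - <<'E'
from h import *
np.set_printoptions(precision=1,suppress=True)
w=ctrl.get_image('wrist');save(w,'wn');s,R=st();print(R)
E
```

```text
t 5.0 pos [ 453.7 -280.2  229.2] w 85.4 gf 0.0 F [-0.  -0.6 -0.2] q [ 0.2  0.5  0.5  1.8 -0.3  0.9 -0.8]
[[ 1.  0.  0.]
 [ 0. -1.  0.]
 [ 0. -0. -1.]]
```

View pics/wn.png

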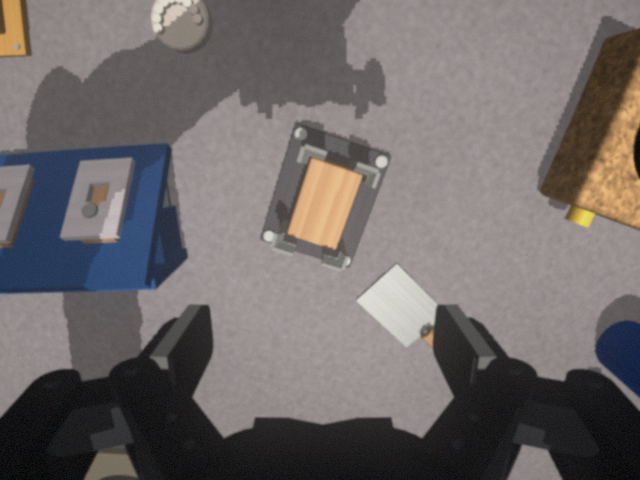

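Blank top corners (316,157),(363,171),(335,250),(288,233); nest base corners (297,121),(390,155),(347,269),(261,236); spacer 3 at left with its screw head at (90,209).

```bash
python3 - <<'E'
from h import *
np.set_printoptions(precision=1,suppress=True)
w=ctrl.get_image('wrist')
hsv=cv2.cvtColor(w['img'],cv2.COLOR_RGB2HSV)
m=cv2.inRange(hsv,(8,90,120),(22,255,255));m[:, :270]=0;m[:,400:]=0;m[:140]=0;m[260:]=0
c=max(cv2.findContours(m,0,1)[0],key=cv2.contourArea);b=cv2.minAreaRect(c);print(b)
q=np.array([atz(w,u,44)[:2] for u in cv2.boxPoints(b)]);print('blank',q.mean(0),q, [np.linalg.norm(q[i]-q[i-1]) for i in range(4)])
q=np.array([atz(w,u,10)[:2] for u in((297,121),(390,155),(347,269),(261,236))]);print('base',q.mean(0),q,[np.linalg.norm(q[i]-q[i-1]) for i in range(4)])
for i in range(4):
  v=q[i]-q[i-1];print(np.degrees(np.arctan2(v[1],v[0])))
print('low edge',[atz(w,u,0) for u in((0,153),(170,145))])
E
```

```text
((324.04998779296875, 203.35000610351562), (54.074947357177734, 81.58675384521484), 18.434947967529297)
blank [ 455.9 -282.1] [[ 426.8 -244.5]
 [ 501.6 -270.3]
 [ 485.9 -318.5]
 [ 409.2 -295.2]] [np.float64(53.676474423368816), np.float64(79.14063704307469), np.float64(50.734857069071516), np.float64(80.17633580426114)]
base [ 456.4 -281.9] [[ 533.7 -255.2]
 [ 500.8 -349.6]
 [ 376.7 -308.2]
 [ 414.5 -214.5]] [np.float64(125.96937053482941), np.float64(99.94085113949865), np.float64(130.72447331751056), np.float64(101.00639903197612)]
-18.850720929315827
-109.25943160737062
161.5525794405746
68.04787881056822
low edge [array([505.8,  73. ,   0. ]), array([ 510.6, -121. ,    0. ])]
```

Request:
step_arm:
  series:
    - [[0,0,0.136,0,0,0,0],[0,0,0.136,0,0,0,0],[0,0,0.137,0,0,0,0],[0,0,0,0.018,0.007,0.3,0],[0,0,0,0,0,0.3,0],[0,0,0,0,0,0.3,0],[0,0,0,0,0,0.3,0],[0,0,0,0,0,0.115,0],[0,0,0,0,0,0.115,0],[0,0,0,0,0,0,0]]

```text
clock: 6.1
eef_pos: [454.5, -281.3, 12.7]
tool_rot: [-3.14, 0.004, -0.32]
force: [0.2, -0.6, 0.4]
width: 85.2
gripper_force: 0.0
```

Request:
step_arm:
  series:
    - [[0,0,0,0,0,0,1],[0,0,0,0,0,0,1],[0,0,0,0,0,0,1],[0,0,0,0,0,0,1],[0,0,0,0,0,0,1],[0,0,0,0,0,0,1],[0,0,0,0,0,0,1],[0,0,0,0,0,0,1]]

```text
clock: 6.9
eef_pos: [455.9, -282.1, 14.7]
tool_rot: [-3.142, 0.0, -0.321]
force: [0.0, -0.6, -0.0]
width: 0.0
gripper_force: 0.0
```

```bash
python3 - <<'E'
from h import *
s,R=st()
a=ctrl.get_image('side');b=ctrl.get_image('wrist')
o=np.zeros((480,800,3),np.uint8)
o[:,:400]=cv2.resize(b['img'][:,120:520],(400,480));o[:300,400:]=cv2.resize(a['img'][280:400,280:440],(400,300))
save({'img':o},'grip1')
E
```

```text
t 6.9 pos [ 455.9 -282.1   14.7] w 0.0 gf 0.0 F [ 0.  -0.6 -0. ] q [ 0.28  0.78  0.34  1.98 -0.54  0.47 -0.87]
```

View pics/grip1.png

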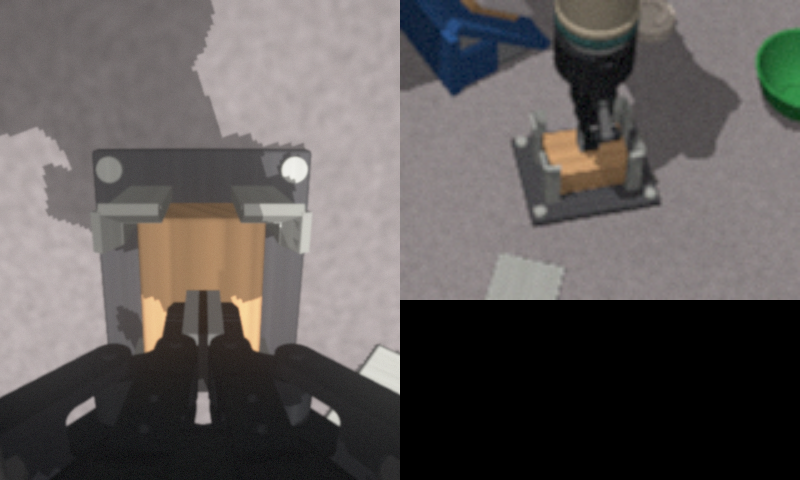

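```bash
python3 - <<'E'
from h import *
s,R=st()
o=np.zeros((480,800,3),np.uint8)
for k,(n) in enumerate(('side','scene')):
    p=ctrl.get_image(n); im=p['img'].copy()
    im=cv2.resize(im,None,fx=4,fy=4,interpolation=cv2.INTER_CUBIC)
    c=proj(p,[[455.9,-282.1,44]])[0]
    for z,col in ((14.7,(255,0,0)),(44,(0,255,0))):
        u=proj(p,[[455.9,-282.1,z]])[0]; cv2.circle(im,tuple(int(4*v+2) for v in u),3,col,-1)
    x,y=int(4*c[0]),int(4*c[1]); o[:,400*k:400*k+400]=im[y-240:y+240,x-200:x+200]
save({'img':o},'grip2')
E
```

```text
t 7.0 pos [ 455.8 -282.2   14.7] w -0.2 gf 0.0 F [ 0.6 -0.3 -0.2] q [ 0.28  0.78  0.34  1.98 -0.54  0.47 -0.87]
```

View pics/grip2.png

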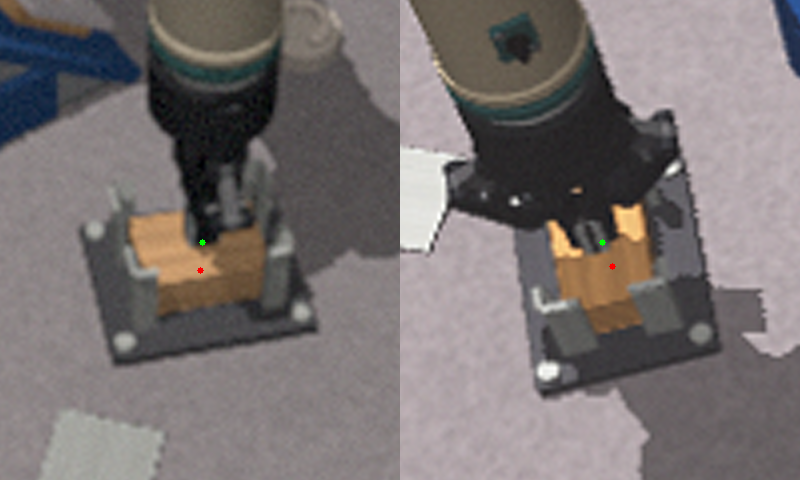

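The tips seem to be at the top of the block (green dot, z≈44), though the reported TCP is at z=14.7. I'll lift and check where the real tips are against the reported TCP.

Request:
step_arm:
  series:
    - [[0,0,0,0,0,-0.2,1],[0,0,0,0,0,-0.3,1],[0,0,0,0,0,-0.3,1],[0,0,0,0,0,0,1],[0,0,0,0,0,0,1]]

```text
clock: 7.6
eef_pos: [456.5, -282.3, 135.7]
tool_rot: [-3.142, -0.002, -0.321]
force: [-0.6, 0.7, -0.8]
width: -0.2
gripper_force: 0.0
```

```bash
python3 - <<'E'
from h import *
s,R=st();e=np.array(s['eef_pos'])
o=np.zeros((480,800,3),np.uint8)
for k,(n) in enumerate(('side','scene')):
    p=ctrl.get_image(n)
    im=cv2.resize(p['img'],None,fx=4,fy=4,interpolation=cv2.INTER_CUBIC)
    c=proj(p,[e])[0]
    for z,col in ((0,(255,0,0)),(30,(0,255,0))):
        u=proj(p,[e+[0,0,z]])[0]; cv2.circle(im,tuple(int(4*v+2) for v in u),3,col,-1)
    x,y=int(4*c[0]),int(4*c[1]); o[:,400*k:400*k+400]=im[y-240:y+240,x-200:x+200]
save({'img':o},'grip3')
E
```

```text
t 7.6 pos [ 456.5 -282.3  135.7] w -0.2 gf 0.0 F [-0.6  0.7 -0.8] q [ 0.17  0.6   0.5   1.91 -0.42  0.73 -0.98]
```

View pics/grip3.png

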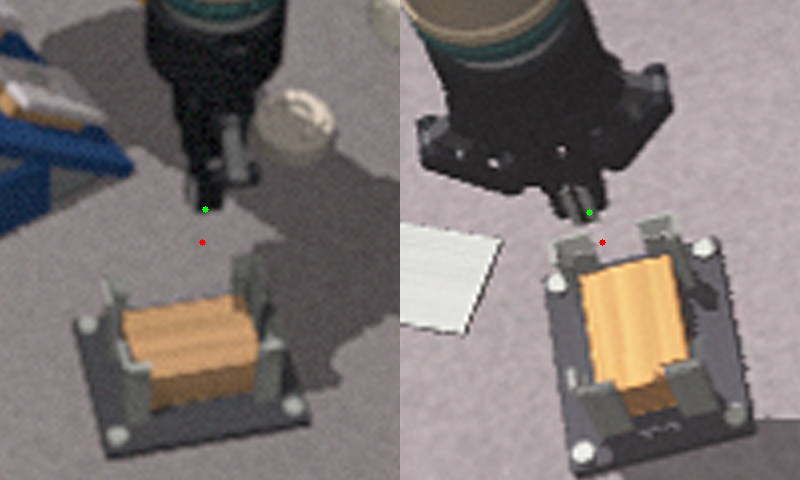

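```bash
python3 - <<'E'
from h import *
s,R=st();e=np.array(s['eef_pos'])
a=ctrl.get_image('side');b=ctrl.get_image('scene')
pa=proj(a,[e])[0]+[5/4,-36/4];pb=proj(b,[e])[0]+[-20/4,-22/4]
X=tri([(a,pa),(b,pb)]);print(X-e,R.T@(X-e))
w=ctrl.get_image('wrist');print('cam rel tool',R.T@(ray(w,(320,240))[0]-e))
print(proj(w,[e]),proj(w,[X]));save(w,'wtip')
E
```

```text
t 7.7 pos [ 455.2 -281.3  133.8] w -0.2 gf 0.0 F [ 0.3 -0.1 -0.1] q [ 0.18  0.6   0.5   1.91 -0.42  0.73 -0.98]
[ 2.01598414 -3.33381305 32.85148851] [  2.90470738   2.50163457 -32.85883897]
cam rel tool [  72.95068374    0.53685375 -174.63328313]
[[321.32883728 281.13475697]] [[327.2083497  305.52306954]]
```

View pics/wtip.png

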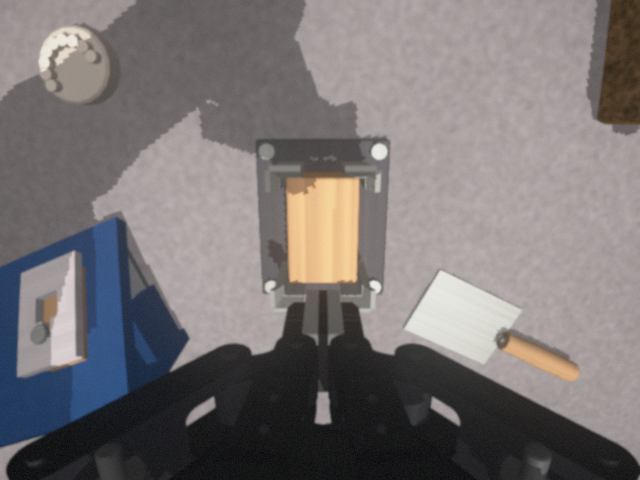

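The real tips are about 31 mm behind the reported TCP along the tool axis, and laterally it is true (blank centred at 323 px, TCP at 321). I'll count every z as reported + 31.

Request:
step_arm:
  series:
    - [[0,0,0,0,0,0,0],[0,0,0,0,0,0,0],[0,0,0,0,0,0,0],[0,0,0,0,0,0,0],[0,0,0,0,0,0,0],[0,0,0,0,0,0.2,0],[0,0,0,0,0,0.3,0],[0,0,0,0,0,0.3,0],[0,0,0,0,0,0.1,0],[0,0,0,0,0,0.1,0],[0,0,0,0,0,0,0],[0,0,0,0,0,0,1]]

```text
clock: 9.05
eef_pos: [455.9, -282.4, -15.1]
tool_rot: [3.142, 0.0, -0.322]
force: [0.5, -0.0, -0.1]
width: 73.2
gripper_force: 0.0
```

Request:
step_arm:
  series:
    - [[0,0,0,0,0,0,1],[0,0,0,0,0,0,1],[0,0,0,0,0,0,1],[0,0,0,0,0,0,1],[0,0,0,0,0,0,1],[0,0,0,0,0,0,1]]

```text
clock: 9.65
eef_pos: [456.7, -282.7, -14.0]
tool_rot: [3.141, -0.002, -0.321]
force: [-1.1, 0.8, 6.6]
width: 50.7
gripper_force: 63.7
```

Request:
step_arm:
  series:
    - [[0,0,0,0,0,-0.1,1],[0,0,0,0,0,-0.3,1],[0,0,0,0,0,-0.3,1],[0,0,0,0,0,-0.3,1],[0,0,0,0,0,-0.3,1],[0,0,0,-0.047,-0.297,0,1],[0,0,0,-0.047,-0.297,0,1],[0,0,0,-0.047,-0.297,0,1],[0,0,0,-0.047,-0.297,0,1],[0,0,0,-0.047,-0.297,0,1],[0,0,0,-0.047,-0.297,0,1],[0,0,0,-0.047,-0.297,0,1]]

```text
clock: 10.85
eef_pos: [507.4, 31.4, 180.2]
tool_rot: [-3.141, -0.0, -0.321]
force: [1.9, -1.1, -1.9]
width: 50.5
gripper_force: 69.0
```

Request:
step_arm:
  series:
    - [[0,0,0,-0.047,-0.297,0,1],[0,0,0,-0.047,-0.297,0,1],[0,0,0,-0.047,-0.297,0,1],[0,0,0,-0.047,-0.297,0,1],[0,0,0,-0.047,-0.297,0,1],[0,0,0,-0.047,-0.297,0,1],[0,0,0,-0.047,-0.297,0,1],[0,0,0,-0.047,-0.297,0,1],[0,0,-0.16,0,0,0,1],[0,0,-0.16,0,0,0,1],[0,0,0,0,0,0,1]]

```text
clock: 11.95
eef_pos: [566.1, 385.4, 179.7]
tool_rot: [3.142, 0.0, -0.069]
force: [0.7, 0.1, -1.6]
width: 50.7
gripper_force: 69.0
```

```bash
python3 - <<'E'
from h import *
s,R=st()
w=ctrl.get_image('wrist');c=ctrl.get_image('scene')
o=np.zeros((480,800,3),np.uint8);o[:,:480]=w['img'][:,80:560];o[:320,480:]=cv2.resize(c['img'],(320,320)) if 0 else cv2.resize(c['img'][150:290,330:470],(320,320))
save({'img':o},'tray');print(ctrl.recognise(w,'blank_center')[:2],ctrl.recognise(w,'tray_in')[:2])
E
```

```text
t 11.9 pos [566.1 385.4 179.7] w 50.7 gf 69.0 F [ 0.7  0.1 -1.6] q [-0.91  0.75  0.51  1.44 -0.39  1.06 -1.96]
[{'centre': [322.2, 310.3], 'score': 0.68}] [{'centre': [320.6, 176.1], 'score': 0.6}]
```

View pics/tray.png

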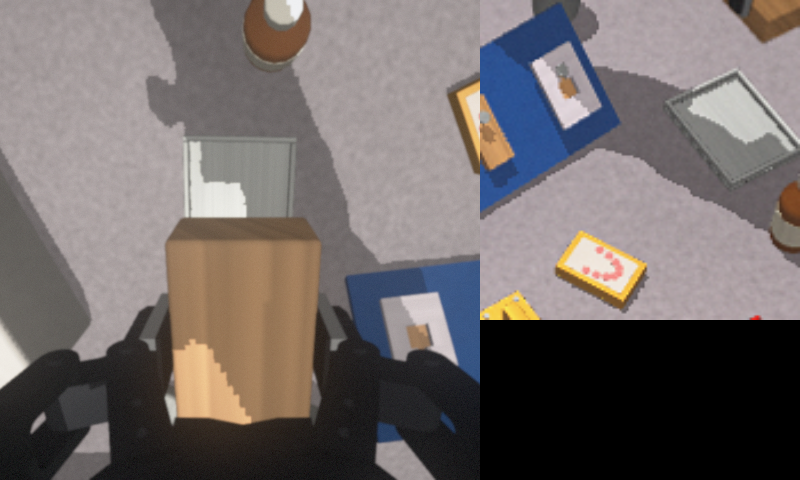

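Tray rim's far edge is at row 137, columns 264–377, centred on the tool axis and square with the block; lower it.

Request:
step_arm:
  series:
    - [[0,0,0,0.02,0,0.3,1],[0,0,0,0,0,0.3,1],[0,0,0,0,0,0.3,1],[0,0,0,0,0,0.2,1],[0,0,0,0,0,0.1,1],[0,0,0,0,0,0.1,1],[0,0,0,0,0,0,1],[0,0,0,0,0,0,1]]

```text
clock: 12.95
eef_pos: [570.6, 385.6, -14.0]
tool_rot: [-3.14, -0.002, -0.07]
force: [0.4, 1.2, -0.4]
width: 50.6
gripper_force: 69.0
```

Request:
step_arm:
  series:
    - [[0,0,0,0,0,0.01,0.25],[0,0,0,0,0,0,0.25],[0,0,0,0,0,0,0.25],[0,0,0,0,0,0,0.25],[0,0,0,0,0,-0.1,0.2],[0,0,0,0,0,-0.3,0],[0,0,0,0,0,-0.3,0],[0,0,0,0,0,-0.3,0],[0,0,0,0,0,-0.3,0],[0,0,0,0,0,0,0]]

```text
clock: 13.95
eef_pos: [574.3, 386.7, 187.2]
tool_rot: [-3.133, -0.012, -0.07]
force: [0.5, -0.4, 1.3]
width: 85.7
gripper_force: 0.0
```

```bash
python3 - <<'E'
from h import *
np.set_printoptions(precision=1,suppress=True)
s,R=st()
w=ctrl.get_image('wrist');a=ctrl.get_image('scene');d=ctrl.get_image('side')
for th in('blank_center','tray_in','flask_body_center','flask_lid_center'):
  r=[ctrl.recognise(p,th)[:1] for p in(a,d)]; 
  if all(r): print(th,tri([(a,r[0][0]['centre']),(d,r[1][0]['centre'])]),[round(x[0]['score'],2) for x in r])
o=np.zeros((480,800,3),np.uint8);o[:,:480]=w['img'][:,80:560];o[:320,480:]=cv2.resize(a['img'][150:310,320:480],(320,320))
save({'img':o},'tray2')
E
```

```text
t 13.9 pos [574.3 386.7 187.2] w 85.7 gf 0.0 F [ 0.5 -0.4  1.3] q [-0.9  0.8  0.5  1.4 -0.4  1.1 -2. ]
blank_center [570.  377.2  32.4] [0.86, 0.85]
tray_in [561.5 392.1 -22.4] [0.9, 0.78]
flask_body_center [628.2 157.6  16.3] [0.61, 0.72]
flask_lid_center [645.2  40.3  13.7] [0.58, 0.67]
```

View pics/tray2.png

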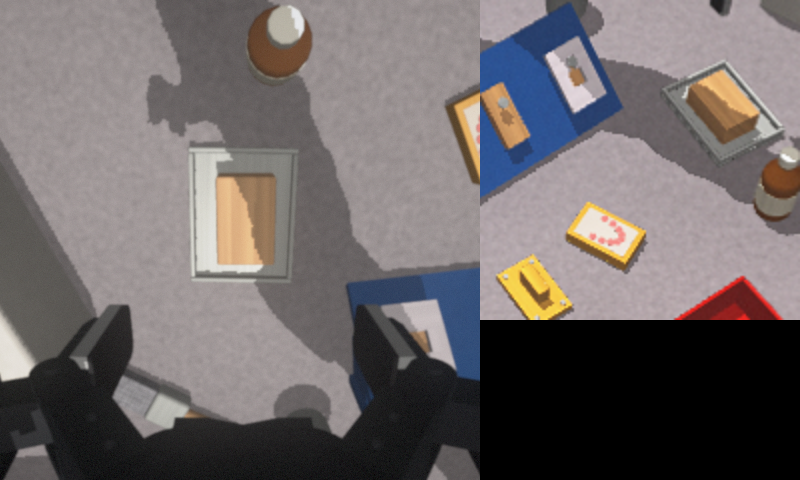

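Blank lies flat in the tray (wrist crop 217–275 × 174–265, inside the rim). Now above the flask body to measure it.

Request:
step_arm:
  series:
    - [[0,0,-0.153,0,0,0,0],[0,0,-0.153,0,0,0,0],[0,0,-0.153,0,0,0,0],[0,0,-0.153,0,0,0,0],[0,0,0,-0.043,0.262,0,0],[0,0,0,-0.043,0.262,0,0],[0,0,0,-0.043,0.262,0,0],[0,0,0,-0.043,0.262,0,0],[0,0,0,-0.043,0.262,0,0],[0,0,0,-0.043,0.262,0,0],[0,0,0,0,0,0,0]]

```text
clock: 15.6
eef_pos: [630.1, 143.8, 178.7]
tool_rot: [3.136, 0.001, 0.4]
force: [1.2, -0.2, -0.8]
width: 85.2
gripper_force: 0.0
```

```bash
cat >> h.py <<'E'
def rect(w,lo,hi,z,near,rad=60,shut=7):
    """min-area rect of HSV mask around the projection of near; returns centre, long-edge yaw deg, sizes"""
    hsv=cv2.cvtColor(w['img'],cv2.COLOR_RGB2HSV);m=cv2.inRange(hsv,lo,hi)
    u=proj(w,[near])[0];k=np.zeros_like(m);cv2.circle(k,(int(u[0]),int(u[1])),rad,255,-1);m&=k
    m=cv2.morphologyEx(m,cv2.MORPH_CLOSE,np.ones((shut,shut),np.uint8))
    c=max(cv2.findContours(m,cv2.RETR_EXTERNAL,1)[0],key=cv2.contourArea)
    q=np.array([atz(w,v,z)[:2] for v in c[:,0].astype(float)],np.float32)
    b=cv2.minAreaRect(q);q=cv2.boxPoints(b);e=[q[1]-q[0],q[2]-q[1]];L=max(e,key=np.linalg.norm)
    yaw=(np.degrees(np.arctan2(L[1],L[0]))+90)%180-90
    M=cv2.moments(c);mm=atz(w,(M['m10']/M['m00'],M['m01']/M['m00']),z)
    print('rect c',np.round(b[0],1),'yaw',round(float(yaw),1),'size',np.round(b[1],1),'centroid',np.round(mm[:2],1),'px',np.round(u))
E
python3 - <<'E'
from h import *
s,R=st()
w=ctrl.get_image('wrist');save(w,'wb')
rect(w,(15,120,90),(32,255,255),18,(631,155,18),70)
print([ (d['centre'],d['score']) for d in ctrl.recognise(w,'flask_body_center')[:2]])
u=proj(w,[(631,155,18)])[0].astype(int);print(cv2.cvtColor(w['img'],cv2.COLOR_RGB2HSV)[u[1],u[0]-70:u[0]+70:6].tolist())
E
```

```text
t 15.6 pos [630.1 143.8 178.7] w 85.2 gf 0.0 F [ 1.2 -0.2 -0.8] q [-0.49  0.67  0.38  1.56 -0.27  0.97 -1.2 ]
rect c [632.4 155.9] yaw 23.5 size [78.6 50. ] centroid [634.1 156.5] px [309. 206.]
[([305.6, 201.7], 0.86)]
[[4, 18, 114], [0, 16, 110], [5, 14, 110], [0, 18, 115], [0, 16, 111], [3, 21, 111], [0, 14, 109], [16, 102, 147], [16, 89, 163], [3, 107, 160], [4, 68, 162], [14, 32, 159], [16, 33, 161], [14, 33, 161], [2, 103, 163], [6, 56, 165], [17, 134, 173], [0, 18, 116], [8, 23, 122], [3, 18, 169], [7, 19, 171], [3, 16, 173], [5, 18, 173], [3, 17, 170]]
```

Request:
step_arm:
  series:
    - [[0,0,-0.013,0.046,-0.068,0.2,0],[0,0,0,0,0,0.3,0],[0,0,0,0,0,0.3,0],[0,0,0,0,0,0.3,0],[0,0,0,0,0,0.15,0],[0,0,0,0,0,0.12,0],[0,0,0,0,0,0,0],[0,0,0,0,0,0,1],[0,0,0,0,0,0,1],[0,0,0,0,0,0,1],[0,0,0,0,0,0,1],[0,0,0,0,0,0,1]]

```text
clock: 16.9
eef_pos: [633.1, 164.8, -24.5]
tool_rot: [3.14, -0.005, 0.42]
force: [1.1, -3.3, 6.0]
width: 49.9
gripper_force: 62.1
```

Request:
step_arm:
  series:
    - [[0,0,0,0,0,0,1],[0,0,0,0,0,0,1],[0,0,0,0,0,0,1]]

```text
clock: 17.2
eef_pos: [633.1, 164.8, -24.5]
tool_rot: [3.14, -0.005, 0.42]
force: [0.6, -2.0, 6.2]
width: 49.7
gripper_force: 62.1
```

The state was read before the arm settled, so I'm about 4 mm off along the block. I'll lift and measure the held offset.

Request:
step_arm:
  series:
    - [[0,0,0,0,0,-0.1,1],[0,0,0,0,0,-0.3,1],[0,0,0,0,0,-0.3,1],[0,0,0,0,0,-0.3,1],[0,0,0,0,0,-0.3,1],[0,0,0,0,0,0,1],[0,0,0,0,0,0,1],[0,0,0,0,0,0,1]]

```text
clock: 18.0
eef_pos: [628.4, 165.9, 166.4]
tool_rot: [-3.14, 0.004, 0.421]
force: [-0.5, -0.3, -4.4]
width: 49.7
gripper_force: 66.3
```

```bash
cat > held.py <<'E'
from h import *
import sys
off=float(sys.argv[1])  # height of the body's top above reported TCP
s,R=st();e=np.array(s['eef_pos'])
w=ctrl.get_image('wrist')
rect(w,(15,120,90),(32,255,255),e[2]+off,e+[0,0,off],int(sys.argv[2]) if len(sys.argv)>2 else 110)
hsv=cv2.cvtColor(w['img'],cv2.COLOR_RGB2HSV);m=cv2.inRange(hsv,(15,120,90),(32,255,255))
c=max(cv2.findContours(m,0,1)[0],key=cv2.contourArea);print('bbox',cv2.boundingRect(c),cv2.minAreaRect(c))
bx=c[np.argmin(c[:,0,1])][0]
print('far corners rel tool',[np.round(R.T@(atz(w,v,e[2]+off)-e),1) for v in ((cv2.boundingRect(c)[0],bx[1]),(cv2.boundingRect(c)[0]+cv2.boundingRect(c)[2],bx[1]))])
save(w,'held%d'%int(s['clock']*10))
E
python3 held.py 42.5
```

```text
t 18.0 pos [628.4 165.9 166.4] w 49.7 gf 66.3 F [-0.5 -0.3 -4.4] q [-0.51  0.69  0.37  1.55 -0.29  0.96 -1.2 ]
rect c [626.8 164.4] yaw 24.0 size [82.7 51.1] centroid [631.1 166.5] px [321. 322.]
bbox (254, 225, 138, 188) ((322.5, 318.5), (187.0, 137.0), 90.0)
far corners rel tool [array([ 39.1, -24.1, -42.6]), array([ 39.1,  25.6, -42.7])]
```

Request:
step_arm:
  series:
    - [[0,0,0,0,0,0,1],[0,0,0,0,0,0,1],[0,0,0,0,0,0,1]]

```text
clock: 18.35
eef_pos: [630.1, 165.4, 166.9]
tool_rot: [-3.141, 0.001, 0.421]
force: [-0.4, -0.3, -4.6]
width: 49.6
gripper_force: 66.3
```

```bash
python3 - <<'E'
from h import *
s,R=st();print(s['tool_rot'],s['qd'])
x=np.array([np.cos(np.radians(-18.4)),np.sin(np.radians(-18.4)),0])
go(np.array([456,-282,166])+4.4*x,x)
w=ctrl.get_image('wrist');i=w['img'];h=cv2.cvtColor(i,cv2.COLOR_RGB2HSV)
print(h[200:260:2,322].tolist())
E
```

```text
t 18.4 pos [630.1 165.4 166.9] w 49.6 gf 66.3 F [-0.4 -0.3 -4.6] q [-0.51  0.69  0.37  1.55 -0.28  0.96 -1.2 ]
[-3.14145363e+00  1.42085691e-03  4.20872388e-01] [ 4.45828365e-05 -5.13472507e-03  1.75237842e-03 -3.65023025e-03
  1.49547258e-04 -2.12450927e-04  5.29753868e-04]
t 18.4 pos [630.1 165.4 166.9] w 49.6 gf 66.3 F [-0.4 -0.3 -4.6] q [-0.51  0.69  0.37  1.55 -0.28  0.96 -1.2 ]
turn [0.001 0.002 0.945] shift(now axes) [-2.256  2.268  0.009] shift(after turn) [-0.13   3.197  0.006] mm [-169.9 -448.8   -0.9]
[[4, 16, 112], [176, 16, 114], [8, 18, 114], [0, 16, 115], [0, 18, 115], [9, 16, 110], [3, 20, 113], [8, 19, 110], [0, 16, 111], [4, 18, 113], [7, 20, 113], [8, 28, 111], [16, 93, 104], [17, 133, 98], [16, 129, 103], [16, 131, 99], [17, 126, 103], [18, 130, 120], [17, 142, 153], [17, 138, 164], [17, 139, 162], [16, 142, 163], [17, 142, 163], [17, 137, 166], [16, 138, 166], [17, 142, 167], [16, 108, 160], [14, 41, 160], [14, 36, 163], [16, 34, 159]]
```

```bash
python3 - <<'E'
from h import *
s,R=st();e=np.array(s['eef_pos']);w=ctrl.get_image('wrist')
for off,row in((42.5,235),(24.5,224)): print(R.T@(atz(w,(322,row),e[2]+off)-e))
E
```

```text
t 18.4 pos [630.3 165.4 167.1] w 49.5 gf 66.3 F [-0.3 -0.4 -4.2] q [-0.51  0.69  0.37  1.55 -0.28  0.96 -1.2 ]
[ 35.31642703   0.41750392 -42.53447184]
[ 34.91143048   0.4127493  -24.53406819]
```

Request:
step_arm:
  series:
    - [[0,0,0.157,0,0,0,1],[0,0,0.157,0,0,0,1],[0,0,0.158,0,0,0,1],[0,0,0.158,0,0,0,1],[0,0,0.158,0,0,0,1],[0,0,0.157,0,0,0,1],[0,0,0,-0.0114,0.2908,0,1],[0,0,0,-0.0114,0.2908,0,1],[0,0,0,-0.0114,0.2908,0,1],[0,0,0,-0.0114,0.2908,0,1],[0,0,0,-0.0114,0.2908,0,1],[0,0,0,-0.0114,0.2908,0,1]]

```text
clock: 19.65
eef_pos: [537.6, -80.9, 168.0]
tool_rot: [-3.141, -0.001, -0.321]
force: [0.7, -0.2, -4.5]
width: 49.6
gripper_force: 66.3
```

Request:
step_arm:
  series:
    - [[0,0,0,-0.0114,0.2908,0,1],[0,0,0,-0.0114,0.2908,0,1],[0,0,0,-0.0114,0.2908,0,1],[0,0,0,-0.0114,0.2908,0,1],[0,0,0,-0.0114,0.2908,0,1],[0,0,0,0,0,0,1],[0,0,0,0,0,0,1],[0,0,0,0,0,0,1],[0,0,0,0,0,0,1],[0,0,0,0,0,0,1]]

```text
clock: 20.65
eef_pos: [461.8, -282.5, 167.6]
tool_rot: [-3.141, 0.0, -0.319]
force: [0.4, 0.8, -5.5]
width: 49.6
gripper_force: 66.3
```

```bash
python3 - <<'E'
from h import *
s,R=st();e=np.array(s['eef_pos']);w=ctrl.get_image('wrist')
x=np.array([np.cos(np.radians(-18.4)),np.sin(np.radians(-18.4)),0])
go(np.array([456.3,-282.3,167])+4.9*x,x)
save(w,'overnest')
i=w['img'];h=cv2.cvtColor(i,cv2.COLOR_RGB2HSV)
m=cv2.inRange(h,(15,110,80),(32,255,255));c=max(cv2.findContours(m,0,1)[0],key=cv2.contourArea);print(cv2.boundingRect(c))
# nest outline predicted from the estimate
y=np.array([-x[1],x[0],0]);q=[np.array([456.3,-282.3,10])+a*65*x+b*52*y for a,b in((1,1),(1,-1),(-1,-1),(-1,1))]
print(proj(w,q).round(1).tolist())
g=cv2.cvtColor(i,cv2.COLOR_RGB2GRAY)
for r in (130,140,150,160,170,180,190): print(r,g[r,240:400:4].tolist())
for r in (323,): print(r,g[100:220:3,r].tolist())
E
```

```text
t 20.6 pos [ 461.8 -282.5  167.6] w 49.6 gf 66.3 F [ 0.4  0.8 -5.5] q [ 0.14  0.57  0.55  1.87 -0.39  0.82 -1.  ]
t 20.7 pos [ 461.7 -282.7  167.6] w 49.6 gf 66.3 F [-0.3 -0.6 -4.8] q [ 0.14  0.57  0.55  1.87 -0.39  0.82 -1.  ]
turn [-0.     0.     0.002] shift(now axes) [-0.002  0.008  0.004] shift(after turn) [-0.002  0.008  0.004] mm [-0.7 -1.1 -0.6]
(254, 225, 138, 187)
[[263.1, 144.5], [384.8, 144.8], [378.4, 285.7], [268.8, 285.5]]
130 [105, 104, 106, 108, 103, 106, 110, 108, 106, 108, 104, 106, 107, 108, 108, 101, 106, 107, 106, 102, 104, 109, 104, 104, 103, 106, 110, 109, 153, 163, 158, 160, 159, 161, 161, 155, 162, 158, 160, 161]
140 [162, 132, 107, 104, 99, 101, 109, 112, 105, 105, 105, 104, 100, 101, 103, 105, 104, 105, 104, 107, 110, 107, 109, 106, 118, 106, 108, 106, 143, 157, 159, 160, 161, 158, 160, 161, 162, 162, 164, 161]
150 [167, 162, 159, 159, 127, 106, 84, 77, 103, 94, 73, 70, 72, 70, 70, 68, 68, 71, 71, 67, 68, 74, 93, 71, 71, 70, 68, 74, 71, 82, 104, 110, 100, 135, 145, 116, 130, 163, 157, 159]
160 [156, 163, 161, 155, 160, 148, 92, 120, 136, 133, 107, 70, 72, 
[... 183 characters left out ...]
 105, 104, 106, 101, 73, 70, 70, 68, 91, 104, 105, 107, 81, 97, 117, 125, 115, 121, 124, 135, 115, 112, 112, 144, 162, 158, 158]
180 [161, 160, 159, 156, 157, 157, 104, 73, 82, 117, 103, 96, 94, 94, 88, 90, 87, 70, 70, 68, 66, 102, 103, 103, 106, 107, 124, 133, 132, 133, 129, 121, 108, 189, 122, 113, 154, 161, 158, 159]
190 [168, 165, 165, 161, 160, 166, 115, 75, 74, 122, 104, 101, 76, 72, 70, 68, 70, 69, 67, 66, 71, 99, 102, 103, 105, 106, 106, 107, 107, 105, 107, 117, 115, 188, 116, 108, 160, 162, 163, 160]
323 [107, 107, 108, 103, 105, 107, 108, 108, 108, 109, 109, 107, 110, 109, 104, 92, 70, 70, 72, 96, 88, 83, 90, 80, 97, 80, 82, 88, 81, 94, 82, 91, 84, 83, 106, 109, 106, 107, 107, 108]
```

Predicted nest outline (263,144)–(385,145) matches the observed edges within a pixel or two. Lower the body.

Request:
step_arm:
  series:
    - [[0,0,0,-0.002,0.007,0.2,1],[0,0,0,0,0,0.25,1],[0,0,0,0,0,0.25,1],[0,0,0,0,0,0,1],[0,0,0,0,0,0,1],[0,0,0,0,0,0.1,1],[0,0,0,0,0,0.1,1],[0,0,0,0,0,0.1,1],[0,0,0,0,0,0.1,1],[0,0,0,0,0,0.08,1],[0,0,0,0,0,0.03,1],[0,0,0,0,0,0,1]]

```text
clock: 21.9
eef_pos: [461.1, -285.4, -4.4]
tool_rot: [-3.138, -0.005, -0.323]
force: [-15.1, 9.4, 63.5]
width: 49.8
gripper_force: 124.1
```

Request:
step_arm:
  series:
    - [[0,0,0,0,0,-0.1,1],[0,0,0,0,0,-0.2,1],[0,0,0,0,0,-0.2,1],[0,0,0,0,0,0,1],[0,0,0,0,0,0,1],[0,0,0,0,0,0,1]]

```text
clock: 22.5
eef_pos: [460.6, -284.2, 61.2]
tool_rot: [-3.141, 0.0, -0.321]
force: [-0.7, 0.3, -5.2]
width: 49.5
gripper_force: 116.2
```

```bash
python3 - <<'E'
from h import *
s,R=st();print(s['tool_rot'])
w=ctrl.get_image('wrist');a=ctrl.get_image('scene');d=ctrl.get_image('side')
o=np.zeros((600,800,3),np.uint8);o[:480,:400]=w['img'][:,120:520]
o[:300,400:]=cv2.resize(a['img'][245:365,110:270],(400,300));o[300:,400:]=cv2.resize(d['img'][270:390,280:440],(400,300))
save({'img':o},'jam')
E
```

```text
t 22.5 pos [ 460.6 -284.2   61.2] w 49.5 gf 116.2 F [-0.7  0.3 -5.2] q [ 0.23  0.71  0.43  1.95 -0.52  0.59 -0.89]
[-3.14112354e+00  1.22905981e-04 -3.20717997e-01]
```

View pics/jam.png

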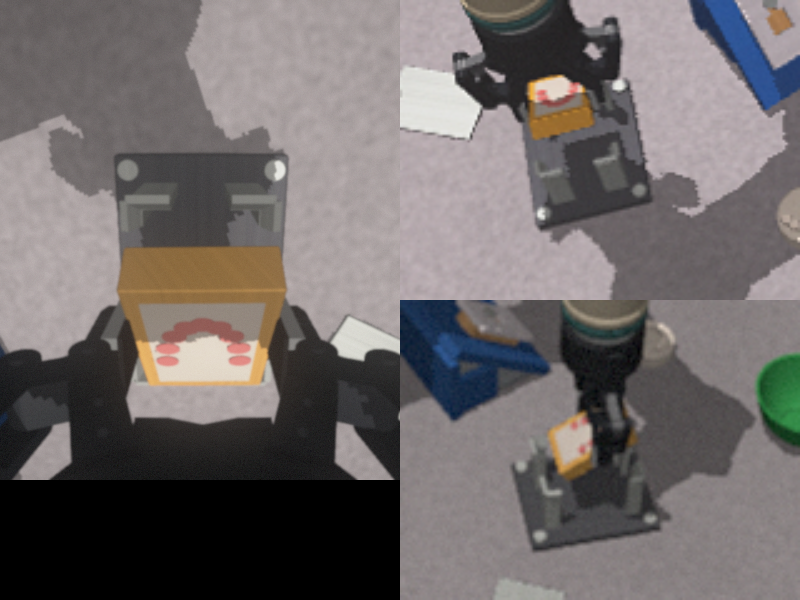

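The body has pitched in the grip: its end nearest the robot hangs low (wrist crop, far edge row 248 is wider than the near edge row 385). I'll lay it flat on clear bench around (578,-50) and re-grip it centred.

Request:
step_arm:
  series:
    - [[0,0,0,0,0,-0.2,1],[0,0,0,0,0,-0.2,1],[0,0,-0.136,0.112,-0.223,0,1],[0,0,-0.136,0,0,0,1],[0,0,-0.137,0,0,0,1],[0,0,0,0.112,-0.223,0,1],[0,0,0,0.112,-0.223,0,1],[0,0,0,0.112,-0.223,0,1],[0,0,0,0.112,-0.223,0,1],[0,0,0,0.112,-0.223,0,1],[0,0,0,0.112,-0.223,0,1],[0,0,0,0,0,0,1]]

```text
clock: 23.85
eef_pos: [590.0, -49.2, 119.5]
tool_rot: [-3.137, 0.0, 0.01]
force: [0.3, 1.0, -4.7]
width: 50.1
gripper_force: 116.0
```

Request:
step_arm:
  series:
    - [[0,0,0,0,0,0.15,1],[0,0,0,0,0,0.15,1],[0,0,0,0,0,0.15,1],[0,0,0,0,0,0.15,1],[0,0,0,0,0,0,1],[0,0,0,0,0,0,1]]

```text
clock: 24.45
eef_pos: [587.2, -58.0, 30.7]
tool_rot: [3.141, 0.002, -0.0]
force: [0.3, -0.4, -3.0]
width: 49.7
gripper_force: 115.8
```

Request:
step_arm:
  series:
    - [[0,0,0,0,0,0.06,1],[0,0,0,0,0,0.06,1],[0,0,0,0,0,0.06,1],[0,0,0,0,0,0,1],[0,0,0,0,0,0,1]]

```text
clock: 24.95
eef_pos: [587.6, -57.6, 4.0]
tool_rot: [-3.142, 0.0, -0.0]
force: [-0.3, 0.8, -3.7]
width: 50.0
gripper_force: 115.9
```

Request:
step_arm:
  series:
    - [[0,0,0,0,0,0.05,1],[0,0,0,0,0,0.05,1],[0,0,0,0,0,0,1],[0,0,0,0,0,0,1]]

```text
clock: 25.35
eef_pos: [587.5, -57.6, -11.1]
tool_rot: [-3.141, 0.001, -0.0]
force: [-0.1, -0.3, -3.5]
width: 49.7
gripper_force: 115.9
```

Request:
step_arm:
  series:
    - [[0,0,0,0,0,0.04,1],[0,0,0,0,0,0,1],[0,0,0,0,0,0,1]]

```text
clock: 25.65
eef_pos: [589.8, -57.9, -14.7]
tool_rot: [-3.141, -0.004, -0.001]
force: [-1.6, 0.6, 10.5]
width: 49.9
gripper_force: 118.0
```

Request:
step_arm:
  series:
    - [[0,0,0,0,0,0.03,1],[0,0,0,0,0,0,1],[0,0,0,0,0,0,1]]

```text
clock: 25.95
eef_pos: [592.9, -58.3, -17.7]
tool_rot: [3.141, -0.01, -0.0]
force: [1.7, 0.3, 16.3]
width: 49.8
gripper_force: 119.4
```

```bash
python3 - <<'E'
from h import *
s,R=st();e=np.array(s['eef_pos'])
w=ctrl.get_image('wrist');save(w,'flat');i=w['img'];h=cv2.cvtColor(i,cv2.COLOR_RGB2HSV)
m=cv2.inRange(h,(12,90,80),(32,255,255));m[:150]=0;c=max(cv2.findContours(m,0,1)[0],key=cv2.contourArea);a=cv2.approxPolyDP(c,6,True)[:,0];print(a.tolist())
print(h[200:300:4,322].tolist())
E
```

```text
t 25.9 pos [592.9 -58.3 -17.7] w 49.8 gf 119.4 F [ 1.7  0.3 16.3] q [-0.14  0.88  0.32  1.83 -0.51  0.51 -1.05]
[[249, 244], [240, 285], [266, 397], [377, 398], [405, 285], [398, 245]]
[[4, 17, 123], [0, 9, 120], [0, 17, 121], [173, 19, 122], [0, 19, 121], [4, 15, 120], [3, 19, 120], [3, 19, 123], [5, 23, 124], [6, 21, 122], [4, 17, 121], [15, 95, 129], [17, 136, 139], [18, 137, 140], [17, 138, 140], [18, 136, 141], [17, 133, 142], [16, 138, 142], [17, 142, 140], [17, 138, 140], [17, 139, 152], [17, 140, 166], [17, 139, 158], [17, 136, 158], [16, 120, 155]]
```

Request:
step_arm:
  series:
    - [[0,0,0,0,0,0,0],[0,0,0,0,0,0,0],[0,0,0,0,0,0,0],[0,0,0,0,0,0,0],[0,0,0,0,0,-0.2,0],[0,0,0,0,0,-0.3,0],[0,0,0,0,0,-0.3,0],[0,0,0,0,0,-0.3,0],[0,0,0,0,0,-0.3,0],[0,0,0,0,0,0,0],[0,0,0,0,0,0,0],[0,0,0,0,0,0,0]]

```text
clock: 27.2
eef_pos: [586.7, -57.1, 187.3]
tool_rot: [-3.141, 0.003, 0.0]
force: [-0.3, -0.0, -0.4]
width: 85.5
gripper_force: 0.0
```

Request:
step_arm:
  series:
    - [[0,0,0,0,0,0,0],[0,0,0,0,0,0,0]]

```text
clock: 27.4
eef_pos: [587.0, -57.5, 187.3]
tool_rot: [3.142, 0.003, -0.0]
force: [0.6, 0.3, 0.8]
width: 85.7
gripper_force: 0.0
```

```bash
python3 - <<'E'
from h import *
s,R=st();e=np.array(s['eef_pos'])
w=ctrl.get_image('wrist');save(w,'flat2')
rect(w,(15,110,80),(32,255,255),18,(e[0],e[1],18),70)
d=ctrl.recognise(w,'flask_body_center')[:1];print(d,atz(w,d[0]['centre'],18) if d else '')
E
```

```text
t 27.4 pos [587.  -57.5 187.3] w 85.7 gf 0.0 F [0.6 0.3 0.8] q [-0.27  0.6   0.51  1.71 -0.35  0.92 -1.19]
rect c [594.8 -58.9] yaw -0.0 size [50.1 78.2] centroid [596.9 -59. ] px [322. 210.]
[{'centre': [321.4, 200.9], 'score': 0.73}] [595.07849059 -57.12970685  18.        ]
```

Body lies flat at (594,-59), yaw 0. Re-grip it centred and about 6 mm deeper.

Request:
step_arm:
  series:
    - [[0,0,0,0.048,0.009,0.2,0],[0,0,0,0,0,0.3,0],[0,0,0,0,0,0.3,0],[0,0,0,0,0,0.3,0],[0,0,0,0,0,0.15,0],[0,0,0,0,0,0.12,0],[0,0,0,0,0,0.08,0],[0,0,0,0,0,0,0],[0,0,0,0,0,0,0],[0,0,0,0,0,0,0],[0,0,0,0,0,0,1],[0,0,0,0,0,0,1]]

```text
clock: 28.7
eef_pos: [595.6, -58.9, -28.0]
tool_rot: [-3.142, -0.001, 0.0]
force: [0.2, 0.5, -0.1]
width: 59.1
gripper_force: 0.0
```

Request:
step_arm:
  series:
    - [[0,0,0,0,0,0,1],[0,0,0,0,0,0,1],[0,0,0,0,0,0,1],[0,0,0,0,0,0,1],[0,0,0,0,0,0,1],[0,0,0,0,0,0,1]]

```text
clock: 29.3
eef_pos: [595.5, -58.7, -27.7]
tool_rot: [-3.141, -0.001, 0.0]
force: [-0.4, 0.9, 5.8]
width: 50.1
gripper_force: 62.6
```

Request:
step_arm:
  series:
    - [[0,0,0,0,0,-0.1,1],[0,0,0,0,0,-0.3,1],[0,0,0,0,0,-0.3,1],[0,0,0,0,0,-0.3,1],[0,0,0,0,0,-0.3,1],[0,0,0.136,0,0,0,1],[0,0,0.136,0,0,0,1],[0,0,0.137,0,0,0,1],[0,0,0,0,0,0,1],[0,0,0,0,0,0,1],[0,0,0,0,0,0,1],[0,0,0,0,0,0,1]]

```text
clock: 30.5
eef_pos: [594.8, -59.0, 166.2]
tool_rot: [-3.141, 0.0, -0.32]
force: [-0.4, -0.7, -3.7]
width: 50.0
gripper_force: 65.0
```

```bash
cat > held2.py <<'E'
from h import *
import sys
s,R=st();e=np.array(s['eef_pos']);w=ctrl.get_image('wrist');save(w,'h%d'%(s['clock']*10))
v=cv2.cvtColor(w['img'],cv2.COLOR_RGB2HSV);m=cv2.inRange(v,(12,90,70),(32,255,255));c=max(cv2.findContours(m,0,1)[0],key=cv2.contourArea);print(cv2.approxPolyDP(c,5,True)[:,0].tolist())
col=v[180:320,310:334,2].astype(float).mean(1);g=np.diff(cv2.GaussianBlur(col[:,None],(1,5),0)[:,0]);k=[i for i in range(2,len(g)-2) if abs(g[i])>5 and abs(g[i])==max(abs(g[i-2:i+3]))]
b=float(sys.argv[1]);h=float(sys.argv[2])
for i in k: print('row',180+i+.5,'dv',round(g[i],1),'x if top',round((R.T@(atz(w,(322,180.5+i),e[2]+b+h)-e))[0],1),'x if bottom',round((R.T@(atz(w,(322,180.5+i),e[2]+b)-e))[0],1))
x=np.array([np.cos(np.radians(-18.4)),np.sin(np.radians(-18.4)),0]);go([456.3,-282.3,167],x)
E
python3 held2.py 27.7 18
```

```text
t 30.5 pos [594.8 -59.  166.2] w 50.0 gf 65.0 F [-0.4 -0.7 -3.7] q [-0.31  0.66  0.59  1.71 -0.45  0.91 -1.42]
[[260, 220], [252, 246], [262, 410], [382, 411], [386, 373], [394, 373], [387, 347], [394, 231], [385, 220]]
row 191.5 dv 7.2 x if top 52.1 x if bottom 49.2
row 218.5 dv -17.2 x if top 42.6 x if bottom 38.4
row 229.5 dv 13.0 x if top 38.7 x if bottom 33.9
row 315.5 dv 10.1 x if top 5.0 x if bottom -4.4
t 30.6 pos [594.9 -59.  166.2] w 50.2 gf 65.0 F [ 0.6 -0.6 -3.9] q [-0.31  0.66  0.59  1.71 -0.45  0.91 -1.42]
turn [-0.     0.     0.001] shift(now axes) [-0.408  1.704 -0.006] shift(after turn) [-0.407  1.704 -0.005] mm [-138.6 -223.3    0.8]
```

Held level, offset -1.4 mm. On to the nest.

Request:
step_arm:
  series:
    - [[0,0,0,-0.0665,0.284,0,1],[0,0,0,-0.0665,0.284,0,1],[0,0,0,-0.0665,0.284,0,1],[0,0,0,-0.0665,0.284,0,1],[0,0,0,-0.0665,0.284,0,1],[0,0,0,-0.0665,0.284,0,1],[0,0,0,0,0,0.2,1],[0,0,0,0,0,0.2,1],[0,0,0,0,0,0,1],[0,0,0,0,0,0,1],[0,0,0,0,0,0,1],[0,0,0,0,0,0,1]]

```text
clock: 31.75
eef_pos: [458.7, -283.0, 107.6]
tool_rot: [3.141, -0.003, -0.32]
force: [-0.7, 0.4, -4.3]
width: 50.1
gripper_force: 65.1
```

```bash
python3 - <<'E'
from h import *
x=np.array([np.cos(np.radians(-18.4)),np.sin(np.radians(-18.4)),0]);go(np.array([456.3,-282.3,107])+1.4*x,x)
w=ctrl.get_image('wrist');save(w,'on2')
y=np.array([-x[1],x[0],0])
print('base far edge pred',proj(w,[np.array([456.3,-282.3,10])+65*x+b*52*y for b in(1,0,-1)]).round(1).tolist())
g=cv2.cvtColor(w['img'],cv2.COLOR_RGB2GRAY).astype(int);print(g[110:180:2,322].tolist());
for r in(160,200):print(g[r,240:400:4].tolist())
E
```

```text
t 31.8 pos [ 458.7 -283.   107.6] w 50.1 gf 65.1 F [-0.7  0.4 -4.3] q [ 0.17  0.65  0.51  1.93 -0.49  0.68 -0.91]
turn [ 0.001 -0.003  0.001] shift(now axes) [-0.007  0.001  0.004] shift(after turn) [-0.007  0.001  0.004] mm [-1.   0.3 -0.6]
base far edge pred [[247.8, 144.5], [322.0, 144.3], [396.1, 144.6]]
[106, 104, 109, 111, 107, 103, 106, 107, 105, 105, 106, 105, 105, 106, 105, 103, 106, 101, 81, 64, 70, 70, 66, 71, 68, 67, 68, 69, 69, 70, 62, 71, 65, 64, 63]
[104, 103, 99, 106, 131, 131, 129, 124, 65, 65, 68, 70, 64, 64, 68, 65, 67, 67, 66, 64, 66, 70, 68, 65, 62, 70, 64, 69, 69, 71, 74, 68, 77, 101, 213, 226, 226, 223, 163, 149]
[158, 163, 164, 107, 102, 123, 108, 99, 98, 79, 70, 71, 67, 71, 68, 66, 69, 67, 64, 63, 67, 66, 66, 69, 101, 102, 101, 98, 102, 103, 102, 103, 94, 95, 94, 112, 123, 107, 119, 160]
```

Request:
step_arm:
  series:
    - [[0,0,0,-0.006,0,0.1,1],[0,0,0,0,0,0.1,1],[0,0,0,0,0,0.1,1],[0,0,0,0,0,0.1,1],[0,0,0,0,0,0,1],[0,0,0,0,0,0,1],[0,0,0,0,0,0.08,1],[0,0,0,0,0,0.08,1],[0,0,0,0,0,0,1],[0,0,0,0,0,0,1]]

```text
clock: 32.8
eef_pos: [455.0, -281.5, 21.4]
tool_rot: [-3.141, 0.003, -0.321]
force: [-3.0, -0.0, -6.6]
width: 50.1
gripper_force: 67.4
```

Request:
step_arm:
  series:
    - [[0,0,0,0,0,0.06,1],[0,0,0,0,0,0.06,1],[0,0,0,0,0,0,1],[0,0,0,0,0,0,1]]

```text
clock: 33.2
eef_pos: [455.2, -281.3, 3.7]
tool_rot: [-3.14, 0.003, -0.321]
force: [-4.4, 1.8, -6.5]
width: 50.0
gripper_force: 67.3
```

Request:
step_arm:
  series:
    - [[0,0,0,0,0,0.05,1],[0,0,0,0,0,0.05,1],[0,0,0,0,0,0.03,1],[0,0,0,0,0,0,1],[0,0,0,0,0,0,1]]

```text
clock: 33.7
eef_pos: [457.0, -282.8, -14.0]
tool_rot: [3.142, -0.001, -0.321]
force: [-4.0, 1.0, 6.5]
width: 50.1
gripper_force: 70.3
```

Request:
step_arm:
  series:
    - [[0,0,0,0,0,0.01,1],[0,0,0,0,0,0.01,1],[0,0,0,0,0,0,0],[0,0,0,0,0,0,0],[0,0,0,0,0,0,0],[0,0,0,0,0,0,0],[0,0,0,0,0,-0.2,0],[0,0,0,0,0,-0.3,0],[0,0,0,0,0,-0.3,0],[0,0,0,0,0,-0.3,0],[0,0,0,0,0,-0.3,0],[0,0,0,0,0,0,0]]

```text
clock: 34.9
eef_pos: [459.9, -285.2, 197.4]
tool_rot: [3.139, -0.011, -0.321]
force: [-0.2, -0.8, -0.1]
width: 85.6
gripper_force: 0.0
```

Request:
step_arm:
  series:
    - [[0,0,0,0,0,0,0],[0,0,0,0,0,0,0],[0,0,0,0,0,0,0]]

```text
clock: 35.2
eef_pos: [455.9, -281.6, 190.3]
tool_rot: [-3.141, 0.003, -0.321]
force: [0.7, 0.0, -0.2]
width: 85.6
gripper_force: 0.0
```

```bash
python3 - <<'E'
from h import *
s,R=st();e=np.array(s['eef_pos'])
w=ctrl.get_image('wrist');save(w,'seat')
for z in(28,): rect(w,(15,110,60),(32,255,255),z,(456,-282,z),55)
h=cv2.cvtColor(w['img'],cv2.COLOR_RGB2HSV);m=cv2.inRange(h,(15,110,60),(32,255,255));m[:100]=0;m[300:]=0
c=max(cv2.findContours(m,0,1)[0],key=cv2.contourArea);print(cv2.minAreaRect(c))
for zz in (10,60,70):print(zz,proj(w,[(456.3,-282.3,zz)]).round(1))
a=ctrl.get_image('scene');d=ctrl.get_image('side')
r=[ctrl.recognise(p,'flask_body_center')[:1] for p in(a,d)];print(r);print(tri([(a,r[0][0]['centre']),(d,r[1][0]['centre'])]) if all(r) else '')
r=[ctrl.recognise(p,'flask_lid_center')[:1] for p in(a,d)];print(tri([(a,r[0][0]['centre']),(d,r[1][0]['centre'])]) if all(r) else '')
E
```

```text
t 35.2 pos [ 455.9 -281.6  190.3] w 85.6 gf 0.0 F [ 0.7  0.  -0.2] q [ 0.1   0.54  0.61  1.85 -0.39  0.87 -0.99]
rect c [ 457.2 -283.4] yaw -18.4 size [51.3 79.3] centroid [ 457.9 -283.6] px [323. 211.]
((323.5, 208.0), (86.0, 57.0), 90.0)
10 [[322.7 206.7]]
60 [[322.7 218.9]]
70 [[322.7 221.8]]
[[{'centre': [181.3, 300.0], 'score': 0.66}], [{'centre': [354.9, 346.5], 'score': 0.65}]]
[ 451.69476806 -284.84809444   23.06630434]
[561.48383741 128.46338176  68.55510548]
```

Body is seated square (79×51 mm at z=28, yaw -18.4). Now the panel: approach spacer 3 tilted 40° for a straight-on look.

Request:
step_arm:
  series:
    - [[0,0,0,0.038,-0.25,-0.011,0],[0,0,0,0.038,-0.25,-0.011,0],[0,0,0,0.038,-0.25,-0.011,0],[0,0,0,0.038,-0.25,-0.011,0],[0,0,0,0.038,-0.25,-0.011,0],[0,0,0,0.038,-0.25,-0.011,0],[0,0,-0.151,0,0,0,0],[0,0,-0.151,0,0,0,0],[0,0,-0.151,0,0,0,0],[0,-0.178,0,0,0,0,0],[0,-0.178,0,0,0,0,0],[0,-0.178,0,0,0,0,0]]

```text
clock: 36.75
eef_pos: [560.7, -79.4, 202.9]
tool_rot: [3.141, 0.422, 0.035]
force: [1.5, -0.1, 0.1]
width: 85.4
gripper_force: 0.0
```

Request:
step_arm:
  series:
    - [[0,-0.178,0,0,0,0,0],[0,-0.178,0,0,0,0,0],[0,0,0,0,0,0,0],[0,0,0,0,0,0,0],[0,0,0,0,0,0,0],[0,0,0,0,0,0,0]]

```text
clock: 37.35
eef_pos: [560.3, -79.8, 204.7]
tool_rot: [3.141, 0.694, 0.033]
force: [-0.6, -0.5, 0.2]
width: 85.2
gripper_force: 0.0
```

```bash
cat >> h.py <<'E'
def pax(yawdeg=1.9):
    a=np.radians(yawdeg);c,s=np.cos(a),np.sin(a);Z=np.array([[c,-s,0],[s,c,0],[0,0,1]])
    n=Z@[.6428,0,.766];up=Z@[-.766,0,.6428];return n,up,Z@[0,1,0]
E
python3 - <<'E'
from h import *
n,up,py=pax()
pc=np.array([467,-79,60.])
go(pc+110*n,-up,-n)
w=ctrl.get_image('wrist');save(w,'p3')
for t in('screw3','spacer3_center'):print(t,[(d['centre'],round(d['score'],2)) for d in ctrl.recognise(w,t)[:3]])
foot=pc-3.5*n+17*up;print('head pred',proj(w,[foot+14*n]),'plate corners pred',proj(w,[pc+3.5*n+a*40*up+b*26*py for a,b in((1,1),(1,-1),(-1,-1),(-1,1))]).round().tolist())
E
```

```text
t 37.4 pos [560.3 -79.8 204.7] w 85.2 gf 0.0 F [-0.6 -0.5  0.2] q [-0.14  1.01  0.51  1.04 -0.22  1.85 -1.23]
turn [ 0.001 -0.006  0.   ] shift(now axes) [ 0.142 -0.026  0.406] shift(after turn) [ 0.144 -0.026  0.405] mm [-22.7   3.2 -60.4]
screw3 [([158.8, 191.1], 0.74)]
spacer3_center [([305.0, 185.4], 0.82)]
head pred [[317.46289749 208.50264096]] plate corners pred [[290.0, 231.0], [345.0, 231.0], [347.0, 143.0], [288.0, 143.0]]
```

View pics/p3.png

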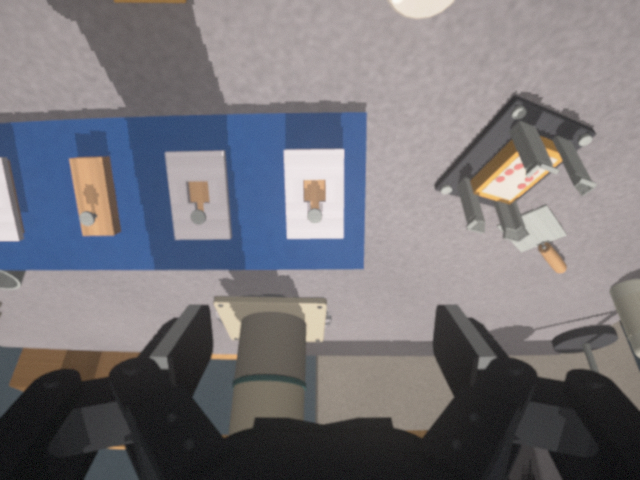

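Straight-on view: plate 3 corners (284,149),(344,149),(344,239),(286,239) with head (315,213); plate 2 (166,152)…(231,239) with head (198,216); screw 1 bare at (88,218); body seated in the nest at (518,170). I'll fit the panel pose to these.

```bash
cat > fit.py <<'E'
from h import *
from scipy.optimize import least_squares
w=ctrl.get_image('wrist')
def model(p):
    X0,yaw,s,y3=p;n,up,py=pax(yaw);o=np.array([X0,0,0.])
    foot=lambda i:o+s*up+14*n+py*(y3+105*(3-i))
    return n,up,py,foot,o
obs=[]
def res(p,full=False):
    n,up,py,foot,o=model(p)
    X=[foot(3)+14*n,foot(2)+14*n,foot(1)+14*n]
    for i in(3,2):
        c=foot(i)-17*up+7*n; X+=[c-40*up+26*py,c-40*up-26*py,c+40*up-26*py,c+40*up+26*py]
    U=np.array([(315,213),(198,216),(88,218),(284,149),(344,149),(344,239),(286,239),(166,152),(224,151),(231,239),(174,240)],float)
    r=(proj(w,X)-U).ravel()
    e=[(o+py*(y/py[1]))[0]-x for x,y in((501,185),(505.4,78.6),(511.6,-112.4),(505.8,73),(510.6,-121))]
    return np.r_[r,e]
f=least_squares(res,[509,1.9,89,-79],loss='soft_l1',f_scale=2);print(f.x.round(2));print(res(f.x).round(1).tolist())
n,up,py,foot,o=model(f.x)
for i in(3,2,0): print(i,'foot',foot(i).round(1),'plate bottom centre',(foot(i)-17*up).round(1))
go(foot(3)-17*up+40*n,-up,-n)
E
python3 fit.py
```

```text
[508.04   2.12  95.29 -73.76]
[-1.1, 2.5, 0.6, -0.0, 0.1, -1.3, 0.1, 1.8, -1.0, 1.6, -2.0, -1.2, 0.6, -1.1, 0.9, 0.1, 0.4, 0.3, -0.6, -0.9, 2.2, -1.8, 0.2, -0.3, 0.6, -0.5, 1.9]
3 foot [446.8 -76.1  72. ] plate bottom centre [459.8 -75.6  61. ]
2 foot [442.9  28.9  72. ] plate bottom centre [455.9  29.3  61. ]
0 foot [435.1 238.7  72. ] plate bottom centre [448.2 239.2  61. ]
t 37.5 pos [560.3 -79.4 203.4] w 85.5 gf 0.0 F [0.4 0.4 1.1] q [-0.14  1.01  0.51  1.04 -0.22  1.85 -1.23]
turn [-0.003 -0.003 -0.002] shift(now axes) [ 0.096 -0.049  0.89 ] shift(after turn) [ 0.098 -0.05   0.89 ] mm [ -74.8    4.8 -111.7]
```

Request:
step_arm:
  series:
    - [[-0.003,-0.003,-0.002,0.0194,-0.01,0.2046,0],[0,0,0,0.0194,-0.01,0.2046,0],[0,0,0,0.0194,-0.01,0.2046,0],[0,0,0,0.0194,-0.01,0.2046,0],[0,0,0,0.0194,-0.01,0.2046,0],[0,0,0,0,0,0,0],[0,0,0,0,0,0,0],[0,0,0,0,0,0,0],[0,0,0,0,0,0,0]]

```text
clock: 38.45
eef_pos: [473.8, -75.7, 75.9]
tool_rot: [3.14, 0.698, 0.037]
force: [-0.3, 0.1, -0.5]
width: 85.1
gripper_force: 0.0
```

```bash
cat > pl.py <<'E'
from h import *
import sys
i=int(sys.argv[1]);off=float(sys.argv[2])
X0,yaw,S,y3=[float(v) for v in open('panel.txt').read().split()]
n,up,py=pax(yaw);foot=np.array([X0,0,0])+S*up+14*n+py*(y3+105*(3-i))
go(foot-17*up+off*n,-up,-n)
w=ctrl.get_image('wrist');save(w,'pl%d_%d'%(i,int(off)))
c=foot-17*up+7*n
print('pred corners',proj(w,[c+a*40*up+b*26*py for a,b in((-1,1),(-1,-1),(1,-1),(1,1))]).round(1).tolist(),'head',proj(w,[foot+14*n]).round(1).tolist())
# measure plate by brightness, low saturation, near the predicted place
u=proj(w,[c])[0];h=cv2.cvtColor(w['img'],cv2.COLOR_RGB2HSV);blue=cv2.inRange(h,(105,100,0),(125,255,255))
cols=np.median(blue[int(u[1])-8:int(u[1])+9],axis=0)
cols=blue[int(proj(w,[c-25*up])[0][1])];l=int(u[0]);r=l
while l>0 and cols[l]==0:l-=1
while r<639 and cols[r]==0:r+=1
col=blue[:,int(proj(w,[c+20*py])[0][0])];t=int(u[1]);b=t
while t>0 and col[t]==0:t-=1
while b<479 and col[b]==0:b+=1
print('plate cols',l+1,r,'rows',t+1,b)
print([(d['centre'],round(d['score'],2)) for d in ctrl.recognise(w,'spacer%d_center'%i)[:2]])
E
echo 508.04 2.12 95.29 -73.76 > panel.txt; python3 pl.py 3 20
```

```text
t 38.5 pos [473.8 -75.7  75.9] w 85.1 gf 0.0 F [-0.3  0.1 -0.5] q [-0.19  1.03  0.49  1.43 -0.25  1.46 -1.19]
turn [ 0.002 -0.    -0.   ] shift(now axes) [-0.008 -0.004  0.003] shift(after turn) [-0.008 -0.004  0.003] mm [-1.1  0.6  0.4]
pred corners [[268.5, 199.7], [371.8, 199.6], [366.5, 339.7], [274.6, 339.9]] head [[320.4, 308.8]]
plate cols 268 375 rows 197 347
[([322.2, 251.5], 0.77), ([214.7, 238.5], 0.66)]
```

Plate 3 measured at columns 268–375, top row 197, within about 1.5 mm of prediction. Go down and grip.

Request:
step_arm:
  series:
    - [[0,0,0,0,0,0.15,0],[0,0,0,0,0,0.15,0],[0,0,0,0,0,0.1,0],[0,0,0,0,0,0,0],[0,0,0,0,0,0,0],[0,0,0,0,0,0,1],[0,0,0,0,0,0,1],[0,0,0,0,0,0,1],[0,0,0,0,0,0,1],[0,0,0,0,0,0,1],[0,0,0,0,0,0,1],[0,0,0,0,0,0,1]]

```text
clock: 39.75
eef_pos: [434.6, -77.0, 29.7]
tool_rot: [3.14, 0.699, 0.037]
force: [3.6, -0.4, 6.1]
width: 50.3
gripper_force: 62.6
```

Request:
step_arm:
  series:
    - [[0,0,0,-0.035,0,0,1],[0,0,0,-0.035,0,0,1],[0,0,0,-0.035,0,0,1],[0,0,0,-0.035,0,0,1],[0,0,0,0,0,0,1],[0,0,0,0,0,0,1],[0,0,0,0,0,0,1]]

```text
clock: 40.45
eef_pos: [418.6, -77.5, 43.1]
tool_rot: [3.14, 0.699, 0.037]
force: [5.7, 0.8, 6.7]
width: 50.7
gripper_force: 62.7
```

```bash
python3 pl.py 3 -40
```

```text
t 40.5 pos [418.6 -77.5  43.1] w 50.7 gf 62.7 F [5.7 0.8 6.7] q [-0.2   1.02  0.48  1.61 -0.25  1.29 -1.16]
turn [ 0.001  0.002 -0.   ] shift(now axes) [ 0.134 -0.003 -0.002] shift(after turn) [ 0.134 -0.003 -0.002] mm [ 15.5   1.  -12.7]
pred corners [[242.4, 170.3], [397.7, 170.1], [386.0, 374.0], [255.2, 374.2]] head [[320.4, 332.4]]
plate cols 274 370 rows 227 479
[([322.8, 303.5], 0.82)]
```

Request:
step_arm:
  series:
    - [[0,0,0,0,0,-0.06,1],[0,0,0,0,0,-0.06,1],[0,0,0,0,0,-0.06,1],[0,0,0,0,0,0,1],[0,0,0,0,0,0,1]]

```text
clock: 41.05
eef_pos: [434.8, -76.8, 63.3]
tool_rot: [3.141, 0.701, 0.037]
force: [0.1, 0.5, -1.3]
width: 50.3
gripper_force: 62.5
```

Spacer 3 is off its screw. Back off, level the tool and turn to the nest's yaw.

Request:
step_arm:
  series:
    - [[0,0,0,0,0,-0.27,1],[0,0,0,0,0,-0.27,1],[0,0,0,0,0,-0.27,1],[0,0.178,0,0,0,0,1],[0,0.178,0,0,0,0,1],[0,0.178,0,0,0,0,1],[0,0.178,0,0,0,0,1],[0,0.178,0,0,0,0,1],[0,0,0.152,0,0,0,1],[0,0,0.152,0,0,0,1],[0,0,0.152,0,0,0,1],[0,0,0,0,0,0,1]]

```text
clock: 42.25
eef_pos: [512.1, -73.6, 155.8]
tool_rot: [3.139, 0.004, -0.321]
force: [-0.1, 0.2, -1.5]
width: 50.4
gripper_force: 62.8
```

Request:
step_arm:
  series:
    - [[0,0,0,0,0,0,1],[0,0,0,0,0,0,1],[0,0,0,0,0,0,1],[0,0,0,0,0,0,1]]

```text
clock: 42.65
eef_pos: [513.1, -73.9, 156.0]
tool_rot: [3.14, 0.002, -0.32]
force: [-0.4, 1.3, -0.5]
width: 50.2
gripper_force: 62.8
```

```bash
cat > held3.py <<'E'
from h import *
import sys
b=float(sys.argv[1]) if len(sys.argv)>1 else 40.; h=7.
s,R=st();e=np.array(s['eef_pos']);w=ctrl.get_image('wrist');save(w,'h%d'%(s['clock']*10))
v=cv2.cvtColor(w['img'],cv2.COLOR_RGB2GRAY)
ex=int(proj(w,[e+R@[40,0,-b-h]])[0][1])
print('expected far top row if centred',ex)
for c0 in (280,322,360):
    col=v[ex-45:ex+45,c0-8:c0+8].astype(float).mean(1);g=np.diff(cv2.GaussianBlur(col[:,None],(1,5),0)[:,0])
    k=[i for i in range(2,len(g)-2) if abs(g[i])>5 and abs(g[i])==max(abs(g[i-2:i+3]))]
    print(c0,[(ex-45+i+.5,round(g[i],1),'top',round((R.T@(atz(w,(c0,ex-44.5+i),e[2]+b+h)-e))[0],1),'bot',round((R.T@(atz(w,(c0,ex-44.5+i),e[2]+b)-e))[0],1)) for i in k])
x=np.array([np.cos(np.radians(-18.4)),np.sin(np.radians(-18.4)),0]);go([456.0,-282.3,120],x)
E
python3 held3.py
```

```text
t 42.6 pos [513.1 -73.9 156. ] w 50.2 gf 62.8 F [-0.4  1.3 -0.5] q [-0.31  0.57  0.6   1.94 -0.45  0.78 -1.35]
expected far top row if centred 226
280 [(187.5, np.float64(12.7), 'top', np.float64(53.7), 'bot', np.float64(52.7)), (227.5, np.float64(-9.7), 'top', np.float64(39.8), 'bot', np.float64(37.9)), (232.5, np.float64(15.4), 'top', np.float64(38.0), 'bot', np.float64(36.0))]
322 [(187.5, np.float64(5.3), 'top', np.float64(53.7), 'bot', np.float64(52.7)), (210.5, np.float64(-8.1), 'top', np.float64(45.8), 'bot', np.float64(44.3)), (215.5, np.float64(-5.9), 'top', np.float64(44.0), 'bot', np.float64(42.4)), (227.5, np.float64(6.4), 'top', np.float64(39.7), 'bot', np.float64(37.9)), (232.5, np.float64(16.5), 'top', np.float64(37.9), 'bot', np.float64(36.0))]
360 [(196.5, np.float64(-8.7), 'top', np.float64(50.6), 'bot', np.float64(49.4)), (227.5, np.float64(6.1), 'top', np.float64(39.7), 'bot', np.float64(37.9)), (232.5, np.float64(16.7), 'top', np.float64(37.9), 'bot', np.float64(36.0))]
t 42.7 pos [513.1 -73.8 156.1] w 50.2 gf 62.8 F [-0.2 -0.8 -0.2] q [-0.31  0.57  0.6   1.94 -0.45  0.78 -1.35]
turn [0.002 0.003 0.001] shift(now axes) [0.077 1.439 0.243] shift(after turn) [0.078 1.439 0.241] mm [ -57.1 -208.5  -36.1]
```

Held centre offset -2.0 mm, level. Over to the nest.

Request:
step_arm:
  series:
    - [[0.002,0.003,0.001,0.018,0.288,0,1],[0,0,0,0.018,0.288,0,1],[0,0,0,0.018,0.288,0,1],[0,0,0,0.018,0.288,0,1],[0,0,0,0.018,0.288,0,1],[0,0,0,0,0,0.2,1],[0,0,0,0,0,0.2,1],[0,0,0,0,0,0.2,1],[0,0,0,0,0,0,1],[0,0,0,0,0,0,1],[0,0,0,0,0,0,1],[0,0,0,0,0,0,1]]

```text
clock: 43.9
eef_pos: [458.8, -283.6, 67.7]
tool_rot: [3.141, -0.003, -0.321]
force: [0.4, 0.1, -0.8]
width: 50.6
gripper_force: 62.8
```

```bash
cat > nest.py <<'E'
from h import *
import sys
off=float(sys.argv[1]);x=np.array([np.cos(np.radians(-18.4)),np.sin(np.radians(-18.4)),0]);go(np.array([456,-282.5,float(sys.argv[2])])+off*x,x)
E
python3 nest.py 2.0 -11
```

```text
t 43.9 pos [ 458.8 -283.6   67.7] w 50.6 gf 62.8 F [ 0.4  0.1 -0.8] q [ 0.2   0.71  0.46  1.95 -0.54  0.6  -0.87]
turn [ 0.001 -0.004 -0.   ] shift(now axes) [-0.008 -0.001  0.525] shift(after turn) [-0.007 -0.001  0.525] mm [ -0.9   0.5 -78.7]
```

Request:
step_arm:
  series:
    - [[0,0,0,-0.005,0,0.1,1],[0,0,0,0,0,0.1,1],[0,0,0,0,0,0.08,1],[0,0,0,0,0,0.08,1],[0,0,0,0,0,0.07,1],[0,0,0,0,0,0.04,1],[0,0,0,0,0,0,1],[0,0,0,0,0,0,1]]

```text
clock: 44.7
eef_pos: [456.4, -282.4, -4.5]
tool_rot: [-3.141, 0.001, -0.322]
force: [-1.6, 0.1, -1.1]
width: 50.6
gripper_force: 64.1
```

Request:
step_arm:
  series:
    - [[0,0,0,0,0,0.02,1],[0,0,0,0,0,0.02,1],[0,0,0,0,0,0,1],[0,0,0,0,0,0,1]]

```text
clock: 45.1
eef_pos: [456.6, -282.7, -8.9]
tool_rot: [-3.141, -0.001, -0.322]
force: [-5.7, 3.3, 14.3]
width: 50.3
gripper_force: 73.7
```

Request:
step_arm:
  series:
    - [[0,0,0,0,0,0,0],[0,0,0,0,0,0,0],[0,0,0,0,0,0,0],[0,0,0,0,0,0,0],[0,0,0,0,0,-0.2,0],[0,0,0,0,0,-0.3,0],[0,0,0,0,0,-0.3,0],[0,0,0,0,0,-0.3,0],[0,0,0,0,0,-0.3,0],[0,0,0,0,0,0,0],[0,0,0,0,0,0,0],[0,0,0,0,0,0,0]]

```text
clock: 46.3
eef_pos: [456.4, -281.9, 198.6]
tool_rot: [-3.141, 0.002, -0.321]
force: [-0.0, 0.3, 0.0]
width: 85.6
gripper_force: 0.0
```

```bash
cat > chk.py <<'E'
from h import *
import sys
z=float(sys.argv[1]);s,R=st();w=ctrl.get_image('wrist');save(w,'chk%d'%z)
g=cv2.cvtColor(w['img'],cv2.COLOR_RGB2HSV)
x=np.array([np.cos(np.radians(-18.4)),np.sin(np.radians(-18.4)),0]);y=np.array([-x[1],x[0],0]);c=np.array([456,-282.5,z])
print('pred corners',proj(w,[c+a*40*x+b*26*y for a,b in((1,1),(1,-1),(-1,-1),(-1,1))]).round(1).tolist())
rect(w,(0,0,125),(179,70,255),z,c,48,11)
E
python3 chk.py 35
python3 - <<'E'
from h import *
X0,yaw,S,y3=[float(v) for v in open('panel.txt').read().split()]
n,up,py=pax(yaw)
foot=np.array([X0,0,0])+S*up+14*n+py*(y3+105)
go(foot-17*up+100*n)
E
```

```text
t 46.3 pos [ 456.4 -281.9  198.6] w 85.6 gf 0.0 F [-0.   0.3  0. ] q [ 0.09  0.53  0.62  1.84 -0.39  0.89 -0.99]
pred corners [[293.4, 167.1], [352.4, 167.1], [350.6, 253.2], [295.3, 253.2]]
rect c [ 456.4 -281.5] yaw -17.1 size [58.7 82.2] centroid [ 457.3 -283.3] px [323. 211.]
t 46.4 pos [ 456.2 -281.9  198.3] w 85.0 gf 0.0 F [-0.   0.2 -0.6] q [ 0.09  0.53  0.62  1.84 -0.39  0.89 -0.99]
turn [0. 0. 0.] shift(now axes) [-0.255 -2.118  0.406] shift(after turn) [-0.255 -2.118  0.406] mm [ 64.  313.6 -60.7]
```

Request:
step_arm:
  series:
    - [[0,0,0,-0.032,-0.265,0,0],[0,0,0,-0.032,-0.265,0,0],[0,0,0,-0.032,-0.265,0,0],[0,0,0,-0.032,-0.265,0,0],[0,0,0,-0.032,-0.265,0,0],[0,0,0,-0.032,-0.265,0,0],[0,0,0,-0.032,-0.265,0,0],[0,0,0,-0.032,-0.265,0,0],[0,0,-0.152,0,0,0,0],[0,0,-0.152,0,0,0,0],[0,0,-0.152,0,0,0,0],[0,0,0,0,0,0,0]]

```text
clock: 47.55
eef_pos: [520.2, 31.1, 198.4]
tool_rot: [3.141, 0.002, 0.037]
force: [0.5, -0.3, 0.8]
width: 85.2
gripper_force: 0.0
```

Request:
step_arm:
  series:
    - [[0,-0.178,0,0,0,0,0],[0,-0.178,0,0,0,0,0],[0,-0.178,0,0,0,0,0],[0,-0.178,0,0,0,0,0],[0,-0.177,0,0,0,0,0],[0,0,0,0,0,0,0],[0,0,0,0,0,0,0],[0,0,0,0,0,0,0]]

```text
clock: 48.35
eef_pos: [520.8, 30.8, 200.8]
tool_rot: [3.14, 0.696, 0.034]
force: [-0.0, 0.4, 0.4]
width: 84.9
gripper_force: 0.0
```

```bash
python3 pl.py 2 20
```

```text
t 48.4 pos [520.8  30.8 200.8] w 84.9 gf 0.0 F [-0.   0.4  0.4] q [-0.31  0.94  0.49  1.21 -0.28  1.77 -1.35]
turn [-0.001 -0.003 -0.003] shift(now axes) [ 0.265 -0.006  0.859] shift(after turn) [ 0.267 -0.006  0.858] mm [ -52.    -1.  -124.4]
pred corners [[288.1, 120.5], [353.0, 120.3], [351.3, 217.5], [290.6, 217.7]] head [[320.8, 192.2]]
plate cols 287 356 rows 119 221
[([333.2, 165.9], 0.9)]
```

Request:
step_arm:
  series:
    - [[-0.001,-0.003,-0.003,0.0534,-0.0012,0.1716,0],[0,0,0,0.0534,-0.0012,0.1716,0],[0,0,0,0.0534,-0.0012,0.1716,0],[0,0,0,0.0534,-0.0012,0.1716,0],[0,0,0,0.0534,-0.0012,0.1716,0],[0,0,0,0,0,0,0],[0,0,0,0,0,0,0],[0,0,0,0,0,0,0],[0,0,0,0,0,0,0]]

```text
clock: 49.35
eef_pos: [470.3, 30.0, 76.7]
tool_rot: [-3.14, 0.697, 0.04]
force: [-0.3, -0.3, 0.0]
width: 85.5
gripper_force: 0.0
```

```bash
python3 pl.py 2 -40
```

```text
t 49.4 pos [470.3  30.   76.7] w 85.5 gf 0.0 F [-0.3 -0.3  0. ] q [-0.33  1.02  0.46  1.45 -0.32  1.47 -1.31]
turn [ 0.001 -0.002  0.003] shift(now axes) [-0.007  0.001  0.408] shift(after turn) [-0.006  0.001  0.408] mm [-40.   -1.6 -46.3]
pred corners [[270.5, 198.8], [373.4, 198.9], [367.7, 338.7], [276.0, 338.7]] head [[321.9, 307.6]]
plate cols 269 377 rows 197 347
[([323.3, 252.2], 0.8), ([270.7, 240.5], 0.6)]
```

Request:
step_arm:
  series:
    - [[0,0,0,0,0,0.15,0],[0,0,0,0,0,0.15,0],[0,0,0,0,0,0.1,0],[0,0,0,0,0,0,0],[0,0,0,0,0,0,0],[0,0,0,0,0,0,1],[0,0,0,0,0,0,1],[0,0,0,0,0,0,1],[0,0,0,0,0,0,1],[0,0,0,0,0,0,1],[0,0,0,0,0,0,1],[0,0,0,0,0,0,1]]

```text
clock: 50.65
eef_pos: [431.3, 28.5, 30.1]
tool_rot: [-3.141, 0.698, 0.04]
force: [4.8, -0.2, 4.5]
width: 50.5
gripper_force: 62.5
```

Request:
step_arm:
  series:
    - [[0,0,0,-0.035,0,0,1],[0,0,0,-0.035,0,0,1],[0,0,0,-0.035,0,0,1],[0,0,0,-0.035,0,0,1],[0,0,0,0,0,0,1],[0,0,0,0,0,0,1],[0,0,0,0,0,0,1]]

```text
clock: 51.35
eef_pos: [415.4, 27.9, 43.5]
tool_rot: [-3.141, 0.698, 0.04]
force: [5.5, 0.3, 7.5]
width: 50.2
gripper_force: 62.6
```

Request:
step_arm:
  series:
    - [[0,0,0,0,0,-0.06,1],[0,0,0,0,0,-0.06,1],[0,0,0,0,0,-0.06,1],[0,0,0,0,0,0,1],[0,0,0,0,0,0,1]]

```text
clock: 51.85
eef_pos: [431.6, 28.6, 63.7]
tool_rot: [-3.14, 0.7, 0.039]
force: [-0.5, -0.5, -1.5]
width: 50.6
gripper_force: 62.5
```

Request:
step_arm:
  series:
    - [[0,0,0,0,0,-0.27,1],[0,0,0,0,0,-0.27,1],[0,0,0,0,0,-0.27,1],[0,0.178,0,0,0,0,1],[0,0.178,0,0,0,0,1],[0,0.178,0,0,0,0,1],[0,0.178,0,0,0,0,1],[0,0.178,0,0,0,0,1],[0,0,0.152,0,0,0,1],[0,0,0.152,0,0,0,1],[0,0,0.152,0,0,0,1],[0,0,0,0,0,0,1]]

```text
clock: 53.05
eef_pos: [508.8, 31.7, 156.3]
tool_rot: [3.141, 0.003, -0.32]
force: [-0.5, -0.2, -0.1]
width: 50.4
gripper_force: 62.7
```

Request:
step_arm:
  series:
    - [[0,0,0,0,0,0,1],[0,0,0,0,0,0,1],[0,0,0,0,0,0,1],[0,0,0,0,0,0,1]]

```text
clock: 53.45
eef_pos: [509.7, 31.5, 156.6]
tool_rot: [-3.141, 0.002, -0.319]
force: [0.4, -0.1, -0.5]
width: 50.6
gripper_force: 62.7
```

```bash
python3 held3.py; python3 nest.py 2.0 67
```

```text
t 53.5 pos [509.7  31.5 156.6] w 50.6 gf 62.7 F [ 0.4 -0.1 -0.5] q [-0.53  0.56  0.62  1.96 -0.46  0.77 -1.53]
expected far top row if centred 226
280 [(189.5, np.float64(13.8), 'top', np.float64(53.1), 'bot', np.float64(52.0)), (227.5, np.float64(-10.2), 'top', np.float64(39.8), 'bot', np.float64(37.9)), (234.5, np.float64(17.9), 'top', np.float64(37.2), 'bot', np.float64(35.3))]
322 [(188.5, np.float64(6.3), 'top', np.float64(53.4), 'bot', np.float64(52.3)), (212.5, np.float64(-10.3), 'top', np.float64(45.1), 'bot', np.float64(43.6)), (229.5, np.float64(5.4), 'top', np.float64(39.0), 'bot', np.float64(37.2)), (234.5, np.float64(18.5), 'top', np.float64(37.2), 'bot', np.float64(35.3))]
360 [(198.5, np.float64(-10.2), 'top', np.float64(50.0), 'bot', np.float64(48.7)), (228.5, np.float64(6.2), 'top', np.float64(39.4), 'bot', np.float64(37.6)), (234.5, np.float64(17.8), 'top', np.float64(37.2), 'bot', np.float64(35.3))]
t 53.5 pos [509.7  31.5 156.6] w 50.3 gf 62.7 F [-0.1  0.8 -1.3] q [-0.53  0.56  0.62  1.96 -0.46  0.77 -1.53]
turn [-0.001  0.002  0.003] shift(now axes) [0.316 2.099 0.243] shift(after turn) [0.32  2.098 0.244] mm [ -53.7 -313.8  -36.6]
t 53.5 pos [509.7  31.5 156.6] w 50.3 gf 62.7 F [-0.1  0.8 -1.3] q [-0.53  0.56  0.62  1.96 -0.46  0.77 -1.53]
turn [-0.001  0.002  0.003] shift(now axes) [0.331 2.1   0.596] shift(after turn) [0.334 2.1   0.597] mm [ -51.9 -314.7  -89.6]
```

Request:
step_arm:
  series:
    - [[-0.001,0.002,0.003,0.042,0.2625,0,1],[0,0,0,0.042,0.2625,0,1],[0,0,0,0.042,0.2625,0,1],[0,0,0,0.042,0.2625,0,1],[0,0,0,0.042,0.2625,0,1],[0,0,0,0.042,0.2625,0,1],[0,0,0,0.042,0.2625,0,1],[0,0,0,0.042,0.2625,0,1],[0,0,0,0,0,0.2,1],[0,0,0,0,0,0.2,1],[0,0,0,0,0,0.2,1],[0,0,0,0,0,0,1]]

```text
clock: 54.7
eef_pos: [455.6, -281.5, 63.7]
tool_rot: [-3.14, 0.007, -0.322]
force: [-0.5, 1.0, -0.0]
width: 50.6
gripper_force: 62.7
```

Request:
step_arm:
  series:
    - [[0,0,0,0,0,0,1],[0,0,0,0,0,0,1],[0,0,0,0,0,0,1]]

```text
clock: 55.0
eef_pos: [459.1, -283.8, 68.2]
tool_rot: [3.141, -0.003, -0.321]
force: [-0.4, 0.7, -1.0]
width: 50.8
gripper_force: 62.7
```

```bash
python3 nest.py 2.7 3
```

```text
t 55.0 pos [ 459.1 -283.8   68.2] w 50.8 gf 62.7 F [-0.4  0.7 -1. ] q [ 0.2   0.71  0.47  1.95 -0.54  0.6  -0.86]
turn [ 0.001 -0.004 -0.   ] shift(now axes) [-0.006 -0.002  0.435] shift(after turn) [-0.005 -0.002  0.435] mm [ -0.6   0.5 -65.2]
```

Request:
step_arm:
  series:
    - [[0,0,0,-0.004,0,0.1,1],[0,0,0,0,0,0.1,1],[0,0,0,0,0,0.08,1],[0,0,0,0,0,0.08,1],[0,0,0,0,0,0.07,1],[0,0,0,0,0,0,1],[0,0,0,0,0,0.02,1],[0,0,0,0,0,0,1],[0,0,0,0,0,0,1]]

```text
clock: 55.9
eef_pos: [457.6, -283.2, -0.6]
tool_rot: [3.141, -0.0, -0.322]
force: [-0.8, 0.1, -0.3]
width: 50.2
gripper_force: 63.0
```

Request:
step_arm:
  series:
    - [[0,0,0,0,0,0.02,1],[0,0,0,0,0,0,1],[0,0,0,0,0,0,1]]

```text
clock: 56.2
eef_pos: [457.6, -283.1, -3.4]
tool_rot: [3.141, -0.001, -0.322]
force: [-1.7, 1.0, 3.9]
width: 50.5
gripper_force: 66.3
```

Request:
step_arm:
  series:
    - [[0,0,0,0,0,0,0],[0,0,0,0,0,0,0],[0,0,0,0,0,0,0],[0,0,0,0,0,0,0],[0,0,0,0,0,-0.2,0],[0,0,0,0,0,-0.3,0],[0,0,0,0,0,-0.3,0],[0,0,0,0,0,-0.3,0],[0,0,0,0,0,-0.3,0],[0,0,0,0,0,0,0],[0,0,0,0,0,0,0],[0,0,0,0,0,0,0]]

```text
clock: 57.4
eef_pos: [456.8, -282.1, 205.2]
tool_rot: [-3.141, 0.002, -0.321]
force: [-0.2, 0.4, -0.5]
width: 86.0
gripper_force: 0.0
```

```bash
python3 chk.py 42; python3 pl.py 0 100|sed -n 2p
```

```text
t 57.4 pos [ 456.8 -282.1  205.2] w 86.0 gf 0.0 F [-0.2  0.4 -0.5] q [ 0.08  0.53  0.63  1.83 -0.39  0.91 -1.  ]
pred corners [[293.3, 167.7], [352.3, 167.6], [350.5, 253.8], [295.1, 253.8]]
rect c [ 456.3 -283.4] yaw -18.4 size [54.1 81.6] centroid [ 457.4 -283.5] px [323. 212.]
turn [-0.16  -0.876 -0.437] shift(now axes) [-0.75  -3.43   0.451] shift(after turn) [ 0.672 -3.475  0.022] mm [ 55.7 523.7 -67.2]
```

Request:
step_arm:
  series:
    - [[0,0,0,-0.0625,-0.286,0,0],[0,0,0,-0.0625,-0.286,0,0],[0,0,0,-0.0625,-0.286,0,0],[0,0,0,-0.0625,-0.286,0,0],[0,0,0,-0.0625,-0.286,0,0],[0,0,0,-0.0625,-0.286,0,0],[0,0,0,-0.0625,-0.286,0,0],[0,0,0,-0.0625,-0.286,0,0],[0,0,0,-0.0625,-0.286,0,0],[0,0,0,-0.0625,-0.286,0,0],[0,0,0,-0.0625,-0.286,0,0],[0,0,0,-0.0625,-0.286,0,0]]

```text
clock: 58.75
eef_pos: [513.0, 242.6, 205.0]
tool_rot: [3.14, 0.001, -0.322]
force: [-0.6, 0.1, -0.3]
width: 85.6
gripper_force: 0.0
```

Request:
step_arm:
  series:
    - [[0,0,-0.152,0,0,0,0],[0,0,-0.152,0,0,0,0],[0,0,-0.152,0,0,0,0],[0,-0.178,0,0,0,0,0],[0,-0.178,0,0,0,0,0],[0,-0.178,0,0,0,0,0],[0,-0.178,0,0,0,0,0],[0,-0.177,0,0,0,0,0],[0,0,0,0,0,0,0],[0,0,0,0,0,0,0],[0,0,0,0,0,0,0]]

```text
clock: 59.85
eef_pos: [513.4, 241.3, 207.2]
tool_rot: [-3.141, 0.696, 0.037]
force: [-0.2, 0.4, 0.2]
width: 85.3
gripper_force: 0.0
```

```bash
python3 pl.py 0 20
```

```text
t 59.9 pos [513.4 241.3 207.2] w 85.3 gf 0.0 F [-0.2  0.4  0.2] q [-0.52  0.98  0.41  1.07 -0.43  1.85 -1.66]
turn [-0.001 -0.003 -0.   ] shift(now axes) [ 0.291 -0.001  0.893] shift(after turn) [ 0.293 -0.002  0.892] mm [ -52.3   -1.6 -130.8]
pred corners [[289.5, 115.5], [353.6, 115.5], [351.7, 211.9], [291.7, 211.9]] head [[321.6, 186.6]]
plate cols 289 357 rows 115 216
[([336.0, 161.5], 0.62)]
```

Request:
step_arm:
  series:
    - [[-0.001,-0.003,0,0.0586,-0.0005,0.1784,0],[0,0,0,0.0586,-0.0005,0.1784,0],[0,0,0,0.0586,-0.0005,0.1784,0],[0,0,0,0.0586,-0.0005,0.1784,0],[0,0,0,0.0586,-0.0005,0.1784,0],[0,0,0,0,0,0,0],[0,0,0,0,0,0,0],[0,0,0,0,0,0,0],[0,0,0,0,0,0,0]]

```text
clock: 60.85
eef_pos: [462.5, 239.5, 76.9]
tool_rot: [3.141, 0.697, 0.037]
force: [0.6, 0.1, 0.1]
width: 85.9
gripper_force: 0.0
```

```bash
python3 pl.py 0 -40
```

```text
t 60.9 pos [462.5 239.5  76.9] w 85.9 gf 0.0 F [0.6 0.1 0.1] q [-0.56  1.05  0.39  1.33 -0.46  1.55 -1.58]
turn [ 0.    -0.002 -0.   ] shift(now axes) [-0.006 -0.001  0.409] shift(after turn) [-0.005 -0.001  0.409] mm [-40.   -1.3 -46.5]
pred corners [[269.7, 198.7], [372.6, 198.6], [367.3, 338.4], [275.6, 338.5]] head [[321.3, 307.4]]
plate cols 270 376 rows 200 347
[([323.0, 252.3], 0.96)]
```

Request:
step_arm:
  series:
    - [[0,0,0,0,0,0.15,0],[0,0,0,0,0,0.15,0],[0,0,0,0,0,0.1,0],[0,0,0,0,0,0,0],[0,0,0,0,0,0,0],[0,0,0,0,0,0,1],[0,0,0,0,0,0,1],[0,0,0,0,0,0,1],[0,0,0,0,0,0,1],[0,0,0,0,0,0,1],[0,0,0,0,0,0,1],[0,0,0,0,0,0,1]]

```text
clock: 62.15
eef_pos: [423.5, 237.8, 30.1]
tool_rot: [3.141, 0.698, 0.036]
force: [2.7, -0.0, 5.7]
width: 50.6
gripper_force: 64.1
```

Request:
step_arm:
  series:
    - [[0,0,0,-0.035,0,0,1],[0,0,0,-0.035,0,0,1],[0,0,0,-0.035,0,0,1],[0,0,0,-0.035,0,0,1],[0,0,0,0,0,0,1],[0,0,0,0,0,0,1],[0,0,0,0,0,0,1]]

```text
clock: 62.85
eef_pos: [407.5, 237.4, 43.5]
tool_rot: [3.141, 0.699, 0.036]
force: [5.6, -0.7, 6.9]
width: 50.4
gripper_force: 64.3
```

Request:
step_arm:
  series:
    - [[0,0,0,0,0,-0.06,1],[0,0,0,0,0,-0.06,1],[0,0,0,0,0,-0.06,1],[0,0,0,0,0,0,1],[0,0,0,0,0,0,1]]

```text
clock: 63.35
eef_pos: [423.7, 237.9, 63.6]
tool_rot: [3.14, 0.701, 0.036]
force: [0.9, -0.2, -0.7]
width: 50.2
gripper_force: 63.9
```

Request:
step_arm:
  series:
    - [[0,0,0,0,0,-0.27,1],[0,0,0,0,0,-0.27,1],[0,0,0,0,0,-0.27,1],[0,0.178,0,0,0,0,1],[0,0.178,0,0,0,0,1],[0,0.178,0,0,0,0,1],[0,0.178,0,0,0,0,1],[0,0.178,0,0,0,0,1],[0,0,0.152,0,0,0,1],[0,0,0.152,0,0,0,1],[0,0,0.152,0,0,0,1],[0,0,0,0,0,0,1]]

```text
clock: 64.55
eef_pos: [500.9, 241.0, 156.1]
tool_rot: [3.139, 0.002, -0.321]
force: [-0.5, -0.4, -0.1]
width: 50.8
gripper_force: 64.1
```

Request:
step_arm:
  series:
    - [[0,0,0,0,0,0,1],[0,0,0,0,0,0,1],[0,0,0,0,0,0,1],[0,0,0,0,0,0,1]]

```text
clock: 64.95
eef_pos: [501.9, 240.8, 156.5]
tool_rot: [3.14, 0.001, -0.321]
force: [-1.3, -0.0, 0.3]
width: 50.7
gripper_force: 64.1
```

```bash
python3 held3.py; python3 nest.py 2.7 67
```

```text
t 65.0 pos [501.9 240.8 156.5] w 50.7 gf 64.1 F [-1.3 -0.   0.3] q [-0.9   0.63  0.64  1.84 -0.49  0.84 -1.91]
expected far top row if centred 226
280 [(237.5, np.float64(16.2), 'top', np.float64(36.1), 'bot', np.float64(34.1))]
322 [(222.5, np.float64(-5.7), 'top', np.float64(41.5), 'bot', np.float64(39.8)), (232.5, np.float64(10.4), 'top', np.float64(38.0), 'bot', np.float64(36.0)), (237.5, np.float64(16.8), 'top', np.float64(36.1), 'bot', np.float64(34.1))]
360 [(200.5, np.float64(-9.5), 'top', np.float64(49.3), 'bot', np.float64(48.0)), (232.5, np.float64(9.4), 'top', np.float64(37.9), 'bot', np.float64(36.0)), (237.5, np.float64(17.0), 'top', np.float64(36.1), 'bot', np.float64(34.1))]
t 65.0 pos [501.9 240.8 156.5] w 50.1 gf 64.1 F [ 0.3 -0.1 -0.7] q [-0.9   0.63  0.64  1.84 -0.49  0.84 -1.91]
turn [0.002 0.002 0.   ] shift(now axes) [0.81  3.405 0.248] shift(after turn) [0.81  3.406 0.244] mm [ -45.9 -523.1  -36.5]
t 65.0 pos [501.9 240.8 156.5] w 50.1 gf 64.1 F [ 0.3 -0.1 -0.7] q [-0.9   0.63  0.64  1.84 -0.49  0.84 -1.91]
turn [0.002 0.002 0.   ] shift(now axes) [0.829 3.406 0.601] shift(after turn) [0.828 3.407 0.597] mm [ -43.4 -524.1  -89.5]
```

Request:
step_arm:
  series:
    - [[0.002,0.002,0,0.0697,0.284,0,1],[0,0,0,0.0697,0.284,0,1],[0,0,0,0.0697,0.284,0,1],[0,0,0,0.0697,0.284,0,1],[0,0,0,0.0697,0.284,0,1],[0,0,0,0.0697,0.284,0,1],[0,0,0,0.0697,0.284,0,1],[0,0,0,0.0697,0.284,0,1],[0,0,0,0.0697,0.284,0,1],[0,0,0,0.0697,0.284,0,1],[0,0,0,0.0697,0.284,0,1],[0,0,0,0.0697,0.284,0,1]]

```text
clock: 66.2
eef_pos: [459.3, -285.6, 156.7]
tool_rot: [-3.141, -0.001, -0.321]
force: [0.8, 0.2, -1.2]
width: 50.3
gripper_force: 64.1
```

Request:
step_arm:
  series:
    - [[0,0,0,0,0,0,1],[0,0,0,0,0,0.2,1],[0,0,0,0,0,0.2,1],[0,0,0,0,0,0.2,1],[0,0,0,0,0,0,1],[0,0,0,0,0,0,1],[0,0,0,0,0,0,1],[0,0,0,0,0,0,1]]

```text
clock: 67.0
eef_pos: [460.7, -284.4, 68.2]
tool_rot: [3.141, -0.003, -0.321]
force: [0.5, -0.4, -0.5]
width: 50.3
gripper_force: 64.2
```

```bash
python3 nest.py 3.9 10
```

```text
t 67.0 pos [ 460.7 -284.4   68.2] w 50.3 gf 64.2 F [ 0.5 -0.4 -0.5] q [ 0.2   0.71  0.47  1.95 -0.54  0.61 -0.86]
turn [ 0.001 -0.004  0.   ] shift(now axes) [-0.009 -0.002  0.388] shift(after turn) [-0.007 -0.002  0.388] mm [ -1.    0.6 -58.2]
```

Expected contact near rep +4.

Request:
step_arm:
  series:
    - [[0,0,0,-0.005,0,0.1,1],[0,0,0,0,0,0.1,1],[0,0,0,0,0,0.08,1],[0,0,0,0,0,0.08,1],[0,0,0,0,0,0.04,1],[0,0,0,0,0,0,1],[0,0,0,0,0,0.02,1],[0,0,0,0,0,0,1],[0,0,0,0,0,0,1]]

```text
clock: 67.9
eef_pos: [459.0, -283.6, 3.9]
tool_rot: [-3.142, -0.001, -0.321]
force: [-0.8, 0.5, 0.6]
width: 50.3
gripper_force: 67.3
```

Request:
step_arm:
  series:
    - [[0,0,0,0,0,0.015,1],[0,0,0,0,0,0,1],[0,0,0,0,0,0,1]]

```text
clock: 68.2
eef_pos: [459.1, -283.7, 2.4]
tool_rot: [-3.141, -0.001, -0.322]
force: [-2.8, 1.8, 9.6]
width: 50.0
gripper_force: 69.7
```

Request:
step_arm:
  series:
    - [[0,0,0,0,0,0,0],[0,0,0,0,0,0,0],[0,0,0,0,0,0,0],[0,0,0,0,0,0,0],[0,0,0,0,0,-0.2,0],[0,0,0,0,0,-0.3,0],[0,0,0,0,0,-0.3,0],[0,0,0,0,0,-0.3,0],[0,0,0,0,0,-0.3,0],[0,0,0,0,0,0,0],[0,0,0,0,0,0,0],[0,0,0,0,0,0,0]]

```text
clock: 69.4
eef_pos: [458.2, -282.6, 210.3]
tool_rot: [-3.141, 0.002, -0.321]
force: [0.3, 0.3, -0.8]
width: 85.6
gripper_force: 0.0
```

```bash
python3 chk.py 49; python3 - <<'E'
from h import *
a=ctrl.get_image('scene');d=ctrl.get_image('side')
r=[ctrl.recognise(p,'flask_lid_center')[:2] for p in(a,d)];print(r);L=tri([(a,r[0][0]['centre']),(d,r[1][0]['centre'])]);print(L)
go([640,43,195],[1,0,0])
E
```

```text
t 69.4 pos [ 458.2 -282.6  210.3] w 85.6 gf 0.0 F [ 0.3  0.3 -0.8] q [ 0.08  0.52  0.64  1.82 -0.38  0.92 -1.  ]
pred corners [[293.1, 169.6], [352.4, 169.6], [350.6, 256.0], [295.0, 256.0]]
rect c [ 456.4 -283.4] yaw -18.4 size [54.  81.4] centroid [ 457.4 -283.5] px [323. 214.]
[[{'centre': [347.1, 297.5], 'score': 0.91}], [{'centre': [340.5, 246.5], 'score': 0.51}]]
[632.80570943  57.10349693 -12.82434568]
t 69.7 pos [ 458.3 -283.3  210.4] w 85.3 gf 0.0 F [-0.3  0.4 -0.7] q [ 0.08  0.52  0.64  1.82 -0.38  0.92 -1.  ]
turn [-0.     0.002 -0.409] shift(now axes) [ 0.462 -2.446  0.102] shift(after turn) [ 1.211 -2.175  0.103] mm [181.7 326.3 -15.4]
```

Request:
step_arm:
  series:
    - [[0,0,0,0.0513,-0.272,0.011,0],[0,0,0,0.0513,-0.272,0.011,0],[0,0,0,0.0513,-0.272,0.011,0],[0,0,0,0.0513,-0.272,0.011,0],[0,0,0,0.0513,-0.272,0.011,0],[0,0,0,0.0513,-0.272,0.011,0],[0,0,0,0.0513,-0.272,0.011,0],[0,0,0,0.0513,-0.272,0.011,0],[0,0,0,0.0513,-0.272,0.011,0],[0,0,-0.136,0,0,0,0],[0,0,-0.136,0,0,0,0],[0,0,-0.137,0,0,0,0]]

```text
clock: 70.85
eef_pos: [640.2, 43.3, 195.5]
tool_rot: [3.141, 0.001, 0.005]
force: [0.2, -0.9, 1.0]
width: 85.0
gripper_force: 0.0
```

Request:
step_arm:
  series:
    - [[0,0,0,0,0,0,0],[0,0,0,0,0,0,0],[0,0,0,0,0,0,0],[0,0,0,0,0,0,0]]

```text
clock: 71.25
eef_pos: [640.4, 43.0, 196.4]
tool_rot: [3.141, -0.0, -0.001]
force: [-0.5, 0.9, 0.1]
width: 85.3
gripper_force: 0.0
```

```bash
python3 - <<'E'
from h import *
s,R=st();w=ctrl.get_image('wrist');save(w,'lid')
d=ctrl.recognise(w,'flask_lid_center')[:2];print(d);c=atz(w,d[0]['centre'],10);print(c)
rect(w,(12,110,60),(32,255,255),10,c,75)
E
```

```text
t 71.2 pos [640.4  43.  196.4] w 85.3 gf 0.0 F [-0.5  0.9  0.1] q [-0.42  0.67  0.54  1.55 -0.38  1.02 -1.35]
[{'centre': [324.4, 200.0], 'score': 0.88}, {'centre': [597.0, 337.2], 'score': 0.42}]
[646.71548998  40.41730467  10.        ]
rect c [644.7  43.2] yaw -0.2 size [50.6 78.2] centroid [646.4  43.3] px [324. 200.]
```

View pics/lid.png

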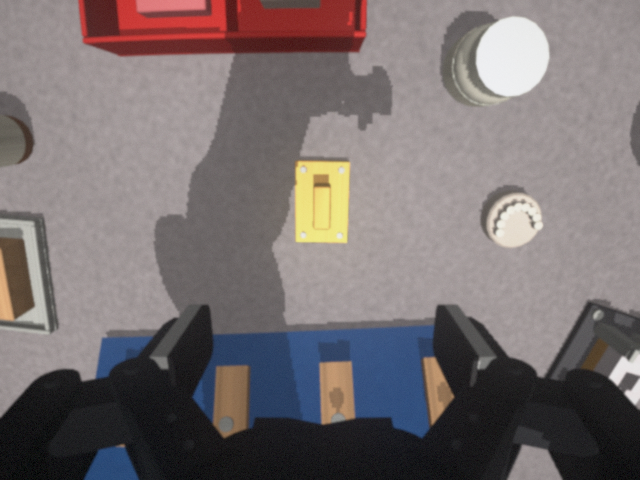

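Lid at columns 296–349, rows 160–243, square to the tool, handle up; all three plates are off their pads. Grip the handle.

Request:
step_arm:
  series:
    - [[0,0,0,0.025,-0.001,0.2,0],[0,0,0,0,0,0.3,0],[0,0,0,0,0,0.3,0],[0,0,0,0,0,0.3,0],[0,0,0,0,0,0.15,0],[0,0,0,0,0,0.1,0],[0,0,0,0,0,0.066,0],[0,0,0,0,0,0,0],[0,0,0,0,0,0,0],[0,0,0,0,0,0,1],[0,0,0,0,0,0,1],[0,0,0,0,0,0,1]]

```text
clock: 72.55
eef_pos: [644.9, 43.3, -15.0]
tool_rot: [-3.142, -0.002, 0.0]
force: [0.1, -0.4, 0.1]
width: 44.2
gripper_force: 0.0
```

Request:
step_arm:
  series:
    - [[0,0,0,0,0,0,1],[0,0,0,0,0,0,1],[0,0,0,0,0,0,1],[0,0,0,0,0,0,1],[0,0,0,0,0,0,1],[0,0,0,0,0,0,1],[0,0,0,0,0,0,1]]

```text
clock: 73.25
eef_pos: [644.7, 43.2, -15.4]
tool_rot: [-3.142, -0.001, -0.0]
force: [-1.0, 0.5, 5.5]
width: 14.7
gripper_force: 60.2
```

Request:
step_arm:
  series:
    - [[0,0,0,0,0,-0.1,1],[0,0,0,0,0,-0.3,1],[0,0,0,0,0,-0.3,1],[0,0,0,0,0,-0.3,1],[0,0,0,0,0,-0.3,1],[0,0,0.136,0,0,0,1],[0,0,0.136,0,0,0,1],[0,0,0.137,0,0,0,1],[0,0,0,0,0,0,1],[0,0,0,0,0,0,1],[0,0,0,0,0,0,1],[0,0,0,0,0,0,1]]

```text
clock: 74.45
eef_pos: [644.1, 43.1, 179.1]
tool_rot: [3.142, -0.0, -0.32]
force: [-0.2, -0.3, -4.1]
width: 14.5
gripper_force: 59.2
```

```bash
cat > held4.py <<'E'
from h import *
s,R=st();e=np.array(s['eef_pos']);w=ctrl.get_image('wrist');save(w,'hl%d'%(s['clock']*10))
h=cv2.cvtColor(w['img'],cv2.COLOR_RGB2HSV);m=cv2.inRange(h,(12,110,60),(32,255,255))
ex=int(proj(w,[e+R@[40,0,-25.4]])[0][1]);print('exp row',ex)
v=h[:,:,2]
for c0 in(285,322,355):
    col=v[ex-40:ex+40,c0-8:c0+8].astype(float).mean(1);g=np.diff(cv2.GaussianBlur(col[:,None],(1,5),0)[:,0])
    print(c0,[(ex-40+i+.5,round(float(g[i])),'top',round(float((R.T@(atz(w,(c0,ex-39.5+i),e[2]+25.4)-e))[0]),1),'bot',round(float((R.T@(atz(w,(c0,ex-39.5+i),e[2]+15.4)-e))[0]),1)) for i in range(2,len(g)-2) if abs(g[i])>5 and abs(g[i])==max(abs(g[i-2:i+3]))])
for r in(ex+15,ex+30,ex+60,ex+90):
    k=np.flatnonzero(m[r,200:440])+200;print(r,k[0],k[-1],'y',[round(float((R.T@(atz(w,(q,r),e[2]+25.4)-e))[1]),1) for q in(k[0],k[-1])])
x=np.array([np.cos(np.radians(-18.4)),np.sin(np.radians(-18.4)),0]);go([456.0,-282.6,180],x)
E
python3 held4.py
```

```text
t 74.5 pos [644.1  43.1 179.1] w 14.5 gf 59.2 F [-0.2 -0.3 -4.1] q [-0.46  0.72  0.62  1.56 -0.46  1.01 -1.6 ]
exp row 213
285 [(187.5, 15, 'top', 50.4, 'bot', 48.9), (209.5, -19, 'top', 41.6, 'bot', 39.5), (214.5, 15, 'top', 39.5, 'bot', 37.3), (226.5, -6, 'top', 34.5, 'bot', 32.0)]
322 [(187.5, 8, 'top', 50.4, 'bot', 48.9), (209.5, -18, 'top', 41.6, 'bot', 39.5), (214.5, 16, 'top', 39.5, 'bot', 37.3)]
355 [(209.5, -17, 'top', 41.6, 'bot', 39.5), (214.5, 15, 'top', 39.5, 'bot', 37.3)]
228 261 384 y [-24.7, 25.5]
243 262 384 y [-24.6, 25.8]
273 263 382 y [-24.7, 25.5]
303 265 381 y [-24.5, 25.8]
t 74.5 pos [644.2  43.  179.2] w 14.9 gf 59.2 F [ 0.4  0.3 -3.8] q [-0.46  0.72  0.62  1.56 -0.46  1.01 -1.6 ]
turn [-0.    -0.     0.001] shift(now axes) [-0.507  2.456 -0.006] shift(after turn) [-0.505  2.456 -0.006] mm [-188.2 -325.6    0.8]
```

Request:
step_arm:
  series:
    - [[0,0,0,-0.0558,0.2729,0,1],[0,0,0,-0.0558,0.2729,0,1],[0,0,0,-0.0558,0.2729,0,1],[0,0,0,-0.0558,0.2729,0,1],[0,0,0,-0.0558,0.2729,0,1],[0,0,0,-0.0558,0.2729,0,1],[0,0,0,-0.0558,0.2729,0,1],[0,0,0,-0.0558,0.2729,0,1],[0,0,0,-0.0558,0.2729,0,1],[0,0,0,0,0,0,1],[0,0,0,0,0,0.25,1],[0,0,0,0,0,0.25,1]]

```text
clock: 75.7
eef_pos: [457.7, -283.7, 104.5]
tool_rot: [3.141, -0.005, -0.322]
force: [1.0, 0.7, -3.5]
width: 14.7
gripper_force: 59.6
```

Request:
step_arm:
  series:
    - [[0,0,0,0,0,0,1],[0,0,0,0,0,0,1],[0,0,0,0,0,0,1],[0,0,0,0,0,0,1]]

```text
clock: 76.1
eef_pos: [457.8, -283.5, 106.0]
tool_rot: [3.141, -0.004, -0.321]
force: [-0.3, -0.0, -2.2]
width: 14.3
gripper_force: 59.5
```

```bash
python3 nest.py 0.5 40; python3 held4.py | sed -n 2,5p
```

```text
t 76.1 pos [ 457.8 -283.5  106. ] w 14.3 gf 59.5 F [-0.3 -0.  -2.2] q [ 0.16  0.65  0.53  1.93 -0.51  0.68 -0.89]
turn [ 0.001 -0.005  0.   ] shift(now axes) [-0.012 -0.003  0.44 ] shift(after turn) [-0.01  -0.002  0.44 ] mm [ -1.3   0.8 -66. ]
exp row 213
285 [(176.5, 11, 'top', 54.7, 'bot', 53.5), (182.5, -10, 'top', 52.4, 'bot', 51.0), (188.5, 18, 'top', 50.0, 'bot', 48.5), (209.5, -14, 'top', 41.5, 'bot', 39.4), (214.5, 15, 'top', 39.5, 'bot', 37.2), (226.5, -5, 'top', 34.5, 'bot', 31.9)]
322 [(182.5, 18, 'top', 52.4, 'bot', 51.0), (187.5, 15, 'top', 50.4, 'bot', 48.9), (209.5, -19, 'top', 41.5, 'bot', 39.4), (214.5, 15, 'top', 39.5, 'bot', 37.2)]
355 [(176.5, 10, 'top', 54.7, 'bot', 53.5), (183.5, -10, 'top', 52.0, 'bot', 50.6), (188.5, 23, 'top', 50.0, 'bot', 48.5), (196.5, 10, 'top', 46.8, 'bot', 45.0), (210.5, -35, 'top', 41.1, 'bot', 39.0), (214.5, 15, 'top', 39.5, 'bot', 37.2)]
```

Request:
step_arm:
  series:
    - [[0,0,0,-0.008,-0.001,0.1,1],[0,0,0,0,0,0.1,1],[0,0,0,0,0,0.08,1],[0,0,0,0,0,0.08,1],[0,0,0,0,0,0.06,1],[0,0,0,0,0,0,1],[0,0,0,0,0,0.03,1],[0,0,0,0,0,0,1],[0,0,0,0,0,0,1]]

```text
clock: 77.05
eef_pos: [455.6, -282.3, 36.9]
tool_rot: [3.142, -0.001, -0.321]
force: [0.0, -0.5, -2.1]
width: 14.7
gripper_force: 59.6
```

Request:
step_arm:
  series:
    - [[0,0,0,0,0,0.02,1],[0,0,0,0,0,0,1],[0,0,0,0,0,0,1]]

```text
clock: 77.35
eef_pos: [455.5, -282.1, 33.7]
tool_rot: [-3.141, -0.001, -0.321]
force: [-0.2, 0.3, -2.7]
width: 14.5
gripper_force: 59.7
```

Request:
step_arm:
  series:
    - [[0,0,0,0,0,0.015,1],[0,0,0,0,0,0,1],[0,0,0,0,0,0,1]]

```text
clock: 77.65
eef_pos: [455.6, -282.1, 33.5]
tool_rot: [-3.14, -0.002, -0.322]
force: [-3.9, 3.5, 17.6]
width: 14.7
gripper_force: 62.5
```

Contact. Release, rise and check.

Request:
step_arm:
  series:
    - [[0,0,0,0,0,0,0.6],[0,0,0,0,0,0,0.6],[0,0,0,0,0,0,0.6],[0,0,0,0,0,0,0.6],[0,0,0,0,0,-0.1,0.6],[0,0,0,0,0,-0.3,0.6],[0,0,0,0,0,-0.3,0.6],[0,0,0,0,0,-0.3,0],[0,0,0,0,0,-0.15,0],[0,0,0,0,0,0,0],[0,0,0,0,0,0,0],[0,0,0,0,0,0,0]]

```text
clock: 78.85
eef_pos: [454.6, -281.3, 202.5]
tool_rot: [-3.141, 0.002, -0.321]
force: [0.2, -0.6, -0.2]
width: 85.1
gripper_force: 0.0
```

```bash
python3 - <<'E'
from h import *
s,R=st();w=ctrl.get_image('wrist')
rect(w,(12,110,60),(32,255,255),59,(456,-282.5,59),50)
a=ctrl.get_image('scene');d=ctrl.get_image('side')
for t,e in(('flask_lid_center',0),('blank_center',0)):
    r=[ctrl.recognise(p,t)[:1] for p in(a,d)];print(t,r and all(r) and tri([(a,r[0][0]['centre']),(d,r[1][0]['centre'])]))
o=np.zeros((600,800,3),np.uint8);o[:480,:400]=w['img'][:,120:520]
o[:300,400:]=cv2.resize(a['img'][245:365,110:270],(400,300));o[300:,400:]=cv2.resize(d['img'][270:390,280:440],(400,300))
save({'img':o},'final')
E
```

```text
t 78.8 pos [ 454.6 -281.3  202.5] w 85.1 gf 0.0 F [ 0.2 -0.6 -0.2] q [ 0.08  0.53  0.64  1.84 -0.39  0.9  -0.99]
rect c [ 455.7 -282.4] yaw -18.7 size [51.9 79.1] centroid [ 456.9 -282.7] px [323. 214.]
flask_lid_center [ 455.572171   -282.07240476   56.95374794]
blank_center [568.3954578  380.94619714  25.9358766 ]
```

```bash
python3 -c "
from cell import ctrl
print(ctrl.finish_job())"
```

```text
the job is handed in; nothing more can be done
None
```

I handed the job in at about 79 s of robot time, but the hand-in returned no verdict. By camera measurement, the blank is flat in the tray, and the body, all three hung spacers (0, 2 and 3) and the lid, handle up, are stacked square in the nest within about 1 mm of the pocket centre I measured. I had used all 14 picture views by then, so the last check was by measurement only.

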